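Enter the code on the key box and draw its lock plate

TASK

Enter the code on the white key box: press the round key, then the long key, then the square key, each alone, at least 6 mm down but with no more than 20 N, letting it spring back before the next. Then take the thin steel lock plate by its top edge, slide it up at least 60 mm in its slotted holder and leave it raised. Leave the storage lid and the other things on the shelf as they are.

Things in the scene. Friction and masses are not known exactly. Their poses are not given: they have to be found in the camera images.
- codebox: white plastic key box, fixed. Origin: centre of the underside of its key part (180 mm in x, 270 mm in y); x points away from the robot, z up. Its key panel slopes 30 degrees, from 50 mm high at the front (x = -90 mm) to 154 mm at the back. At y = -148 to -278 mm a storage box, 110 mm high, is attached, its lid raised
- handle_mid (a point): middle of the box's 16 mm round steel carry handle, which runs along the box's y (124 mm each way) right above the key row, about 115 mm over the keys; its legs slope from its ends back to the panel (x = 60 mm). It leaves no room for an upright gripper over the keys: come in under it from the front, tilted like the keys
- round_seat: white plinth (8 mm high) of the round key (grey disc, 44 mm diameter); origin on the sloped panel on the key's axis. Key axis: (-0.5, 0, 0.866) in codebox axes, 30 degrees from vertical. The unpressed key's flat top is 20 to 32 mm from this origin along that axis: its height setting is not reported and must be felt. Keys stand in a row along y, 78 mm apart, in any order
- long_seat: white plinth (8 mm high) of the long key (grey bar, 60 mm along y by 20 mm); origin on the sloped panel on the key's axis. Key axis: (-0.5, 0, 0.866) in codebox axes, 30 degrees from vertical. The unpressed key's flat top is 20 to 32 mm from this origin along that axis: its height setting is not reported and must be felt. Keys stand in a row along y, 78 mm apart, in any order
- square_seat: white plinth (8 mm high) of the square key (grey, 42 by 42 mm); origin on the sloped panel on the key's axis. Key axis: (-0.5, 0, 0.866) in codebox axes, 30 degrees from vertical. The unpressed key's flat top is 20 to 32 mm from this origin along that axis: its height setting is not reported and must be felt. Keys stand in a row along y, 78 mm apart, in any order
- round_key (a joint): how far the round key is pressed down along its axis, m: 0 up, 0.010 at its stop; the spring needs about 2 N to start and 7 N at the stop
- long_key (a joint): how far the long key is pressed down along its axis, m: 0 up, 0.010 at its stop; the spring needs about 2 N to start and 7 N at the stop
- square_key (a joint): how far the square key is pressed down along its axis, m: 0 up, 0.010 at its stop; the spring needs about 2 N to start and 7 N at the stop
- round_tumbler (a joint): tumbler inside, under the round key: pushed down by the key and stays down, m; above 0.005 the key counts as entered
- long_tumbler (a joint): tumbler inside, under the long key: pushed down by the key and stays down, m; above 0.005 the key counts as entered
- square_tumbler (a joint): tumbler inside, under the square key: pushed down by the key and stays down, m; above 0.005 the key counts as entered
- lock_plate (a joint): how far the lock plate is drawn up, m: 0 fully down, 0.095 at its stop; it stays where it is left (friction about 4 N)
- plate_top (a point): middle of the top edge of the steel lock plate: 8 mm thick (box x), 64 mm wide (box y), upright; with the plate down its top stands 36 mm above the holder (holder 44 mm in x, 100 mm in y, 100 mm high). Axes as codebox
- storage_lid (a joint): opening of the storage box's raised lid, rad (about 1.6 to 1.8 at the start; 0 is shut)
- kettlebell: yellow kettlebell, 144 mm wide, 194 mm high, 8 kg; origin under its centre
- dish: white ceramic dish, 130 mm across, 35 mm high; origin under its centre
- shoehorn: chrome shoehorn lying in the attached storage box, 150 mm long; origin near its middle, underside
- stopwatch: black plastic stopwatch, 64 mm across, 18 mm high; origin under its centre

How it is judged:
By the outcome, as a careful person would: the job done as asked, in the order asked, and still so for the second after the job is handed in, with the robot touching nothing.
It also fails if it takes over 54 s, if anything falls off the work surface, if the arm or the gripper's body presses on something with over 40 N, if the wrist force passes 120 N, or if a joint passes its speed limit or range.

ROBOT

A 7-joint arm with a two-finger parallel gripper is mounted at the origin on the work surface. World frame = base frame: x ahead of the robot, y to its left, z up, the work surface at z = 0. Lengths are in mm, angles in rad, forces in N, time in s.
With the tool pointing down it reaches from about 400 to 925 mm from the base axis. Payload 4.1 kg.
Tool frame: the origin (TCP) lies at the very end of the fingers, on their centre line; the grasp point (between the pads) lies 19 mm behind it; z points along the fingers, y is the line along which they close (so a half turn about z gives the same grasp; the last joint's range is limited). The gripper opens to 85 mm and grips with 20 to 120 N. Pads are 22 mm wide; open, the fingers measure 114 mm over their backs; the gripper's body (76 mm by 85 mm) begins 54 mm behind the grasp point. The pads swing forward as they close: fully open they stand 13 mm farther back than shut.
Start: joints at [1.197, 0.398, 0.045, 1.537, -0.019, 1.207, -0.051], TCP at [176.417, -625.64, 201.747] pointing down, gripper open.
Joint ranges: [-2.82, 2.82], [-0.49, 2.23], [-1.37, 1.46], [0, 2.46], [-1.36, 4.5], [0.23, 2], [-2.94, 2.94]. Speed limits (rad/s): [2.57, 2.57, 3.14, 3.14, 3.14, 3.14, 3.14].

INTERFACE

Orientations are given as a 3x3 rotation matrix whose columns are the frame's x, y, z axes.
In Python, from plant import manip, cams gives the robot as it stands.
- The arm moves only by the tool apply_moves, never from a script. Its argument "deltas" is a list of rows, each a list of 7 numbers: the shift along the tool's x, y, z scaled (see below), then the turn, a rotation vector about the tool's x, y, z scaled (see below), then the opening, from -1 (shut) to 1 (fully open). In form: [[x, y, z, rx, ry, rz, fingers], ...]. A call has 1 to 10 rows; each row shifts and turns the commanded pose from where the row before left it, along the tool's axes as they then stand; what a row does not reach is not made up. The controller multiplies each number of a shift by 0.3 m and each number of a turn by pi/2 rad. A row lasts 1/10 s, in which the tool goes at most 50 mm and 8.59 degrees, less where a joint would pass 70% of its speed; a pose out of reach is approached as far as the arm can. A call with a number of a shift or a turn outside -1 to 1 is refused whole. A call with a gripper value outside its range is refused whole. The fingers move at their own pace and stop on an object; the grip force is fixed at half the most. Time passes only in rows, so rows that do not move let the fingers close. It gives the time, the measured TCP pose, the force, the opening and the grip force at its end, in the units of the state.
- manip.get_obs(): the state, without advancing time (a new reading comes with each control period).
- cams.capture(name): name is "scene" or "side" or "wrist"; returns the picture (384x512x3 uint8, red, green, blue); there is no depth.
- cams.get_calibration(name): a dict with "camera_matrix" (3x3 intrinsics, pixels), "distortion" ([k1, k2, p1, p2, k3] as OpenCV has them; the pictures are not rectified), "rvec" (rotation vector, rad) and "tvec" (3), from world to camera coordinates, as OpenCV has them. Camera axes: x right, y down, z forward; pixel columns grow to the right and rows downward; lengths in mm; the calibration is good to about 2 mm. A picture is of the moment at which its call begins: read the wrist's pose just before it. get_calibration takes no time and is no camera call; for the wrist camera it gives the pose at the moment of the call.
- manip.sign_off(): hands the job in; it is judged then, once.
The state is a dict: "t": time; "q": joint angles; "qvel": joint speeds; "effort": joint torques, N m; "ee_pos": TCP position; "orientation": TCP orientation; "contact_force": force on the tool from outside, world axes, zero at the start; "torque": the same for the moment, N m; "gripper_width": finger opening in mm; "grasp_force": force on a finger pad.
Only numpy, scipy, OpenCV 4.12 (cv2) and the standard library are available. Lean on these libraries where they do the work, as an engineer would, in place of code of your own. Each camera call takes 0.05 s, during which the arm holds its last target. There are 200 camera calls.

## Working session

There is one attempt and no reset: what is moved stays moved. The work goes in short steps, Python scripts to look and compute and a tool call to move; the robot and the scene stay as the last step left them, time stands still between calls to the robot, and variables do not carry over. Pictures are saved under pics/ and viewed, at most 10 in all, crops included, and the job is handed in when it is done.

Besides the shell and the picture viewer there is one more tool, called as name(argument=value, ...), one argument or row to a line, values as JSON. apply_moves: Moves the arm, as the interface text tells. Shifts and turns lie within -1 to 1; 1 stands for 0.3 m of shift or pi/2 rad of turn. Its arguments: {"type":"object","properties":{"deltas":{"type":"array","items":{"type":"array","items":{"type":"number","minimum":-1,"maximum":1}}}},"required":["deltas"]}

```bash
mkdir -p pics; ls
python3 - <<'E'
from plant import manip,cams
import cv2,numpy as np
o=manip.get_obs();print(o)
for n in["scene","side"]:
    im=cams.capture(n);cv2.imwrite(f"pics/{n}0.png",cv2.cvtColor(im,cv2.COLOR_RGB2BGR))
    c=cams.get_calibration(n);print(n,c)
E
```

```text
pics
{'t': 0.0, 'q': array([ 1.19700592,  0.39917737,  0.04505558,  1.53790574, -0.0187541 ,
        1.20688882, -0.05074001]), 'qvel': array([-0.00013806, -0.00160252,  0.00026352, -0.00230146, -0.00042624,
       -0.00058802,  0.00058439]), 'effort': array([ 7.35946446e-05, -4.75118172e+01,  1.36427578e+00, -2.54222363e+01,
        1.13157107e-02,  9.31581919e-03, -1.65146139e-05]), 'ee_pos': array([ 176.20479604, -624.93126607,  200.66194632]), 'orientation': array([[ 9.62473296e-01,  2.71375698e-01, -6.19870363e-04],
       [ 2.71376390e-01, -9.62471511e-01,  1.85634278e-03],
       [-9.28412480e-05, -1.95489853e-03, -9.99998085e-01]]), 'contact_force': array([ 0.80152182,  0.5567695 , -0.35506402]), 'torque': array([0.013576  , 0.02872363, 0.00379827]), 'grasp_force': 0.0, 'gripper_width': 85.18981671256307}
scene {'camera_matrix': array([[482.51403692,   0.        , 259.19775061],
       [  0.        , 482.51403692, 199.32139158],
       [  0.        ,   0.        ,   1.        ]]), 'distortion': array([-0.15621581,  0.        ,  0.        ,  0.        ,  0.        ]), 'rvec': array([ 2.06413952,  1.36869352, -0.52785996]), 'tvec': array([-225.93493009, -267.47781688, 2280.85163355])}
side {'camera_matrix': array([[460.73388468,   0.        , 256.00205072],
       [  0.        , 460.73388468, 190.84935014],
       [  0.        ,   0.        ,   1.        ]]), 'distortion': array([-0.01463811,  0.        ,  0.        ,  0.        ,  0.        ]), 'rvec': array([ 1.23827303, -2.35432401,  0.92764756]), 'tvec': array([ 331.07845567,  445.1265817 , 1398.68512926])}
```

View pics/scene0.png

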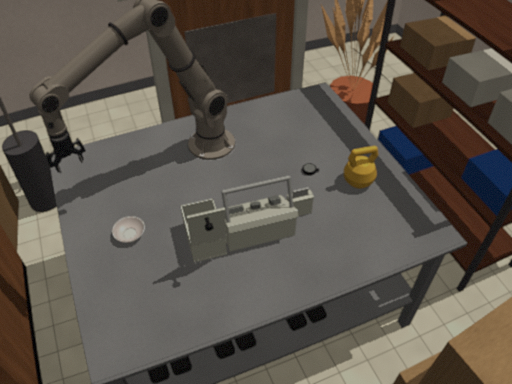

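View pics/side0.png

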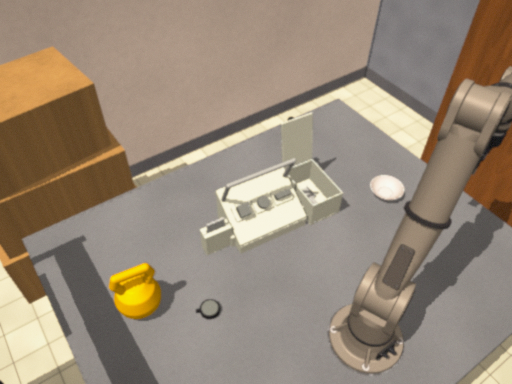

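The scene view shows the box at about (250,220) and the side view shows it at about (270,200). The lock plate holder is at the left end, about (216,230), in the side view. I'll enlarge both.

Run:
```python
import cv2
for n,(x,y,w,h,s) in dict(side=(195,110,155,145,4),scene=(175,165,145,105,5)).items():
    im=cv2.imread(f"pics/{n}0.png")[y:y+h,x:x+w]
    im=cv2.resize(im,None,fx=s,fy=s,interpolation=cv2.INTER_CUBIC)
    for k in range(0,w,20): cv2.putText(im,str(x+k),(k*s,10),0,.35,(0,0,255),1);cv2.line(im,(k*s,12),(k*s,18),(0,0,255),1)
    for k in range(0,h,20): cv2.putText(im,str(y+k),(0,k*s+4),0,.35,(0,0,255),1)
    cv2.imwrite(f"pics/{n}0c.png",im)
```

```text
(no output)
```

View pics/side0c.png

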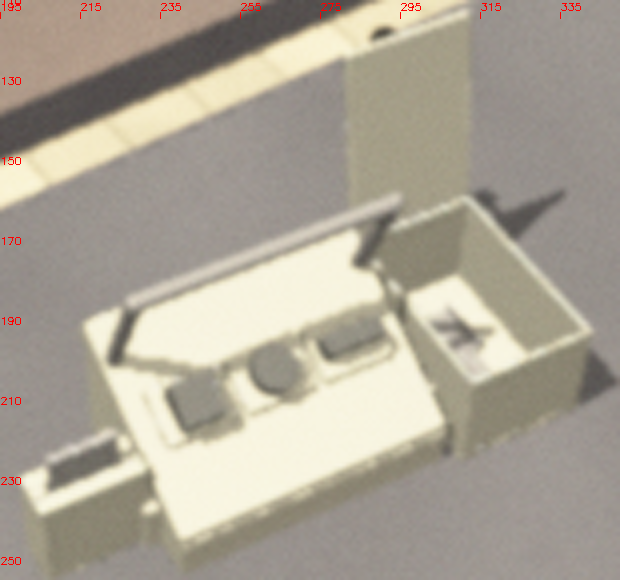

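View pics/scene0c.png

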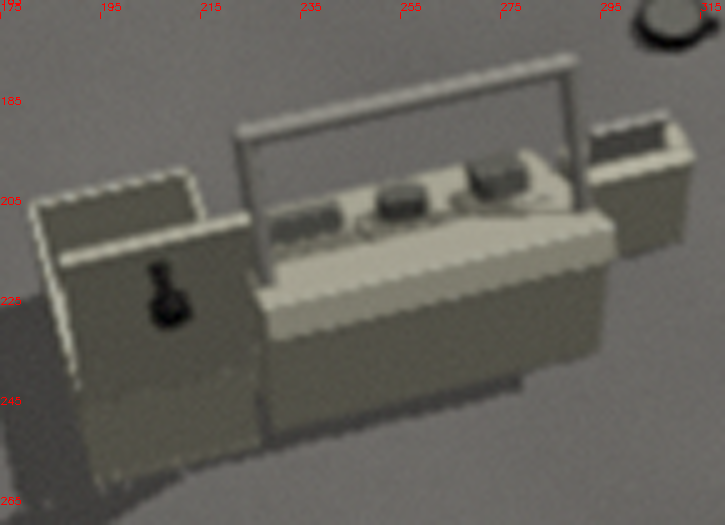

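Side view, by crop pixel: the keys from left (+y) to right are square (195,400), round (276,366) and long (350,335). The plate's top edge runs (46,461)–(112,432) and the handle (130,303)–(398,197). The scene view shows the same order, seen from behind.

```bash
cat > h.py <<'E'
import numpy as np,cv2
from scipy.optimize import least_squares
from plant import manip,cams
def proj(c,P): return cv2.projectPoints(np.array(P,float).reshape(-1,3),c["rvec"],c["tvec"],c["camera_matrix"],c["distortion"])[0].reshape(-1,2)
def Rz(a): return np.array([[np.cos(a),-np.sin(a),0],[np.sin(a),np.cos(a),0],[0,0,1]])
def tri(cs,uvs,x0=(600,0,150)):
    f=lambda p:np.concatenate([proj(c,p)[0]-uv for c,uv in zip(cs,uvs)])
    r=least_squares(f,x0);return r.x,np.abs(r.fun).max()
E
python3 - <<'E'
from h import *
S=cams.get_calibration("side");C=cams.get_calibration("scene")
s=lambda x,y:np.array([x/4+195-.375,y/4+110-.375]);c=lambda x,y:np.array([x/5+175-.4,y/5+165-.4])
obs=[(S,(-90,135,50),s(185,543)),(S,(-90,-135,50),s(443,430)),(S,(90,135,154),s(85,323)),
(C,(90,-135,154),c(258,290)),(C,(90,135,154),c(614,213)),(C,(90,135,0),c(597,352))]
def f(p):return np.concatenate([proj(k,Rz(p[2])@np.array(P)+[p[0],p[1],0])[0]-uv for k,P,uv in obs])
r=least_squares(f,(600,0,0),loss='soft_l1');print(r.x,r.fun.reshape(-1,2).round(1))
x,y,a=r.x
for n,u,v in [("hl",s(130,303),c(575,62)),("hr",s(398,197),c(240,132)),("sq",s(195,400),c(500,178)),("rd",s(276,366),c(403,198)),("long",s(350,335),c(305,222)),("pl",s(46,461),c(667,115)),("pr",s(112,432),c(592,130)),("holder_fl",s(40,512),c(690,155)),]:
    P,e=tri([S,C],[u,v]);print(n,P.round(1),e.round(1),"box",(Rz(a).T@(P-[x,y,0])).round(1))
o=s(314,0)
E
```

```text
[ 5.40704670e+02  1.11322524e+00 -1.15176384e-01] [[-0.9  0.5]
 [ 1.9  0.2]
 [ 0.1 -0. ]
 [ 0.3  1.5]
 [-0.6  1.2]
 [ 0.5 -1.2]]
hl [568.3 126.  248. ] 0.2 box [ 13.1 127.2 248. ]
hr [ 542.3 -126.5  251.7] 0.1 box [  16.2 -126.6  251.7]
sq [546.1  78.8 118. ] 0.2 box [ -3.6  77.8 118. ]
rd [5.374e+02 2.000e-01 1.201e+02] 0.3 box [ -3.2  -1.3 120.1]
long [530.7 -76.8 119. ] 0.0 box [ -0.9 -78.6 119. ]
pl [549.2 222.8 133.1] 0.1 box [-17.1 221.2 133.1]
pr [543.  161.5 134.9] 0.5 box [-16.1 159.6 134.9]
holder_fl [547.5 240.2  78. ] 1.9 box [-20.7 238.2  78. ]
```

```bash
cat >> h.py <<'E'
from scipy.linalg import logm,expm
YAW=-0.104; B=np.array([540.,1.,0.]); RB=Rz(YAW)
def pose(o): T=np.eye(4);T[:3,:3]=o["orientation"];T[:3,3]=o["ee_pos"];return T
def tgt(p,tilt=30):  # p in box axes; tool x=+Y box, z tilted forward
    t=np.radians(tilt);z=np.array([np.sin(t),0,-np.cos(t)]);x=np.array([0,1.,0]);y=np.cross(z,x)
    T=np.eye(4);T[:3,:3]=RB@np.c_[x,y,z];T[:3,3]=RB@np.array(p,float)+B;return T
def plan(T0,T1):
    L=np.real(logm(np.linalg.inv(T0)@T1));
    n=int(np.ceil(max(np.linalg.norm(L[:3,3])/46,np.degrees(np.linalg.norm([L[2,1],L[0,2],L[1,0]]))/8)))
    E=expm(L/n);w=cv2.Rodrigues(E[:3,:3])[0].ravel()
    print(n,"rows",(E[:3,3]/300).round(4).tolist(),(w/(np.pi/2)).round(4).tolist())
    print([ (T0@expm(L*k/4))[:3,3].round().tolist() for k in range(5)])
    return T1
def box(P): return RB.T@(np.array(P)-B)
E
python3 - <<'E'
from h import *
o=manip.get_obs();c=cams.get_calibration("wrist")
R=cv2.Rodrigues(c["rvec"])[0];pc=-R.T@c["tvec"]
print("cam in tool",(o["orientation"].T@(pc-o["ee_pos"])).round(),"cam axis in tool",(o["orientation"].T@R.T).round(2).tolist(),c["camera_matrix"][0,0])
T0=pose(o)
T1=plan(T0,tgt((-130,-150,330),0));T2=plan(T1,tgt((-90,0,220),30))
E
```

```text
cam in tool [  75.    0. -172.] cam axis in tool [[-0.0, -0.96, -0.29], [1.0, -0.0, -0.0], [-0.0, -0.29, 0.96]] 345.00603630444914
13 rows [0.1384, -0.0468, -0.0331] [-0.0001, -0.0, -0.0584]
[[176.0, -625.0, 201.0], [285.0, -533.0, 233.0], [361.0, -413.0, 265.0], [399.0, -277.0, 298.0], [395.0, -135.0, 330.0]]
5 rows [0.1, 0.011, 0.0781] [-0.0667, -0.0, 0.0]
[[395.0, -135.0, 330.0], [403.0, -98.0, 301.0], [416.0, -61.0, 272.0], [431.0, -25.0, 245.0], [450.0, 10.0, 220.0]]
```

apply_moves(
  deltas=[
    [0.138,-0.047,-0.05,0,0,-0.0584,-1],
    [0.138,-0.047,-0.05,0,0,-0.0584,-1],
    [0.138,-0.047,-0.05,0,0,-0.0584,-1],
    [0.138,-0.047,-0.05,0,0,-0.0584,-1],
    [0.138,-0.047,-0.033,0,0,-0.0584,-1],
    [0.138,-0.047,-0.033,0,0,-0.0584,-1],
    [0.138,-0.047,-0.033,0,0,-0.0584,-1],
  ],
)

```text
t: 0.8
ee_pos: [369.6, -392.0, 291.3]
orientation: [[0.605, 0.796, -0.0], [0.796, -0.605, 0.0], [0.0, -0.0, -1.0]]
contact_force: [0.2, 0.6, 0.3]
gripper_width: -0.0
grasp_force: 0.0
```

apply_moves(
  deltas=[
    [0.138,-0.047,-0.033,0,0,-0.0584,-1],
    [0.138,-0.047,-0.033,0,0,-0.0584,-1],
    [0.138,-0.047,-0.033,0,0,-0.0584,-1],
    [0.138,-0.047,-0.01,0,0,-0.0584,-1],
    [0.138,-0.047,-0.01,0,0,-0.0584,-1],
    [0.138,-0.047,-0.01,0,0,-0.0584,-1],
    [0,0,0,0,0,0,-1],
    [0,0,0,0,0,0,-1],
  ],
)

```text
t: 1.6
ee_pos: [393.3, -135.5, 330.2]
orientation: [[0.102, 0.995, 0.0], [0.995, -0.102, -0.001], [-0.001, 0.0, -1.0]]
contact_force: [0.8, -0.6, -0.3]
gripper_width: 0.1
grasp_force: 0.0
```

Run:
```python
from h import *
o=manip.get_obs();print(o["t"],o["q"].round(2),o["ee_pos"],o["contact_force"],o["gripper_width"])
plan(pose(o),tgt((-100,0,230),30))
```

```text
1.6 [ 0.69 -0.11 -0.42  1.84 -0.04  1.4   0.18] [ 393.2904901  -135.49862865  330.15354971] [ 0.7844875  -0.56441434 -0.33178762] 0.1345681827935084
5 rows [0.1007, 0.007, 0.0704] [-0.0666, 0.0001, 0.0003]
[[393.0, -135.0, 330.0], [400.0, -98.0, 304.0], [410.0, -61.0, 278.0], [424.0, -25.0, 253.0], [441.0, 11.0, 230.0]]
```

apply_moves(
  deltas=[
    [0.1,0.007,0.07,-0.0666,0,0,-1],
    [0.1,0.007,0.07,-0.0666,0,0,-1],
    [0.1,0.007,0.07,-0.0666,0,0,-1],
    [0.1,0.007,0.07,-0.0666,0,0,-1],
    [0.1,0.007,0.07,-0.0666,0,0,-1],
    [0,0,0,0,0,0,-1],
    [0,0,0,0,0,0,-1],
  ],
)

```text
t: 2.3
ee_pos: [440.1, 9.0, 230.2]
orientation: [[0.104, 0.862, 0.496], [0.995, -0.09, -0.052], [-0.0, 0.499, -0.867]]
contact_force: [1.3, -0.8, 0.7]
gripper_width: 0.1
grasp_force: 0.0
```

Run:
```python
from h import *
o=manip.get_obs();print(o["t"],o["q"].round(2),o["ee_pos"],o["orientation"].round(3).tolist(),o["contact_force"])
c=cams.get_calibration("wrist");im=cv2.cvtColor(cams.capture("wrist"),cv2.COLOR_RGB2BGR)
np.save("w1.npy",c,allow_pickle=True)
cv2.imwrite("pics/w1raw.png",im)
cv2.imwrite("pics/w1.png",cv2.resize(im,None,fx=1.5,fy=1.5,interpolation=cv2.INTER_CUBIC))
```

```text
2.3 [ 0.59 -0.39 -0.63  2.33 -0.25  0.62 -0.01] [440.11092367   8.95347002 230.15434275] [[0.104, 0.862, 0.496], [0.995, -0.09, -0.052], [-0.0, 0.499, -0.867]] [ 1.25945057 -0.83863052  0.66474523]
```

View pics/w1.png

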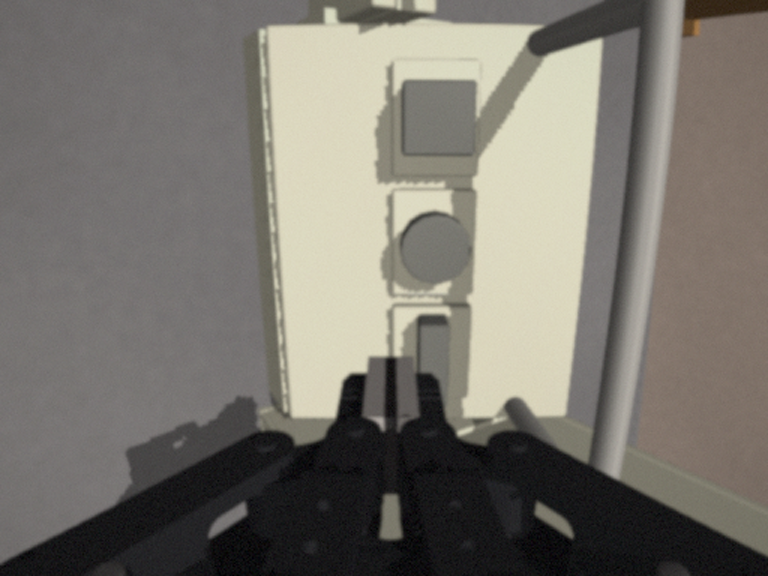

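The wrist view (1.5x pixels) shows the panel corners at (268,27), (603,38), (567,416) and (288,416). The key centres are square (438,118), round (435,247) and long x≈433. The handle is off to the right.

Run:
```python
from h import *
c=np.load("w1.npy",allow_pickle=True).item()
u=lambda x,y:(np.array([x,y])+.5)/1.5-.5
obs=[((-90,135,50),u(268,27)),((90,135,154),u(603,38)),((90,-135,154),u(567,416)),((-90,-135,50),u(288,416))]
def f(p):return np.concatenate([proj(c,Rz(p[2])@np.array(P)+[p[0],p[1],0])[0]-uv for P,uv in obs])
r=least_squares(f,(540,1,-.1));print(r.x,r.fun.reshape(-1,2).round(1))
x,y,a=r.x
# unknown: slope pos s, y of plane at height h over panel
n=np.array([-.5,0,.866]);d=np.array([.866,0,.5]);O=np.array([0,0,102])
def onpanel(uv,h):
    g=lambda p:proj(c,Rz(a)@(O+n*h+d*p[0]+np.array([0,p[1],0]))+[x,y,0])[0]-uv
    return least_squares(g,(0,0)).x.round(1)
for nm,pts in dict(sqpl=[(394,60),(480,60),(478,177),(392,175)],rpl=[(392,189),(475,189),(472,296),(391,296)],lpl=[(392,304),(469,304)]).items():
    print(nm,[onpanel(u(*p),8).tolist() for p in pts])
for nm,p in dict(sq0=(403,80),sq1=(475,155),rc=(435,247),rt=(435,212),rb=(435,283),l0=(419,322),l1=(447,322)).items():
    print(nm,[onpanel(u(*p),h).tolist() for h in (20,26,32)])
```

```text
[ 5.46486978e+02 -1.21034088e+00 -1.10745111e-01] [[-0.  -0.4]
 [ 3.  -4.3]
 [-0.7  3.6]
 [ 0.7  3.3]]
sqpl [[-27.4, 114.0], [24.0, 114.6], [25.8, 45.0], [-28.2, 45.7]]
rpl [[-28.1, 37.0], [24.3, 37.5], [25.8, -33.5], [-28.4, -33.8]]
lpl [[-27.7, -39.4], [24.1, -39.1]]
sq0 [[-22.1, 101.4], [-22.3, 100.9], [-22.4, 100.3]]
sq1 [[21.4, 59.0], [20.5, 59.3], [19.5, 59.5]]
rc [[-1.0, 2.5], [-1.5, 3.8], [-2.1, 5.1]]
rt [[-1.6, 24.5], [-2.2, 25.4], [-2.7, 26.3]]
rb [[-0.3, -21.0], [-0.9, -19.2], [-1.4, -17.5]]
l0 [[-10.0, -47.7], [-10.3, -45.4], [-10.7, -43.1]]
l1 [[8.4, -47.6], [7.7, -45.3], [6.9, -43.0]]
```

The two measurements agree: the round seat is at about world (546, 1, 102) and the box yaw is about -0.105. Next I approach the round key along its axis.

```bash
sed -i 's/^YAW=.*/YAW=-0.105; B=np.array([546.,0.8,0.]); RB=Rz(YAW)/' h.py
cat >> h.py <<'E'
N=np.array([-.5,0,.866])
def key(y,h): return tgt(np.array([0,y,102])+N*h,30)
def st():
    o=manip.get_obs();b=box(o["ee_pos"]);print(o["t"],"box",b.round(1),"h",((b-[0,0,102])@N).round(1),"s",((b-[0,0,102])@[.866,0,.5]).round(1),"F",o["contact_force"].round(1),"Fn",(o["contact_force"]@(RB@N)).round(1),o["q"].round(2));return o
E
python3 - <<'E'
from h import *
o=st();T=plan(pose(o),key(0,45));plan(T,key(0,36))
E
```

```text
2.35 box [-104.9   -3.1  231.4] h 164.6 s -26.2 F [ 0.3 -0.1  0.2] Fn -0.0 [ 0.59 -0.39 -0.63  2.33 -0.25  0.62 -0.01]
3 rows [0.0035, 0.0291, 0.1329] [0.0, -0.0, -0.0002]
[[441.0, 9.0, 231.0], [462.0, 7.0, 209.0], [482.0, 6.0, 186.0], [503.0, 5.0, 164.0], [524.0, 3.0, 141.0]]
1 rows [0.0, 0.0, 0.03] [0.0, 0.0, 0.0]
[[524.0, 3.0, 141.0], [525.0, 3.0, 139.0], [526.0, 3.0, 137.0], [527.0, 3.0, 135.0], [528.0, 3.0, 133.0]]
```

apply_moves(
  deltas=[
    [0.0035,0.029,0.133,0,0,0,-1],
    [0.0035,0.029,0.133,0,0,0,-1],
    [0.0035,0.029,0.133,0,0,0,-1],
    [0,0,0.02,0,0,0,-1],
    [0,0,0,0,0,0,-1],
    [0,0,0,0,0,0,-1],
  ],
)

```text
t: 2.95
ee_pos: [512.4, -0.5, 146.1]
orientation: [[0.111, 0.866, 0.488], [0.994, -0.091, -0.065], [-0.011, 0.492, -0.871]]
contact_force: [-0.7, -0.5, 0.8]
gripper_width: 0.2
grasp_force: 0.0
```

Run:
```python
from h import *
st()
im=cams.capture("wrist");cv2.imwrite("pics/w2.png",cv2.cvtColor(im,cv2.COLOR_RGB2BGR))
```

```text
2.95 box [-33.3  -4.8 146.1] h 54.8 s -6.8 F [-0.7 -0.5  0.8] Fn 1.0 [ 0.9  -0.06 -1.05  2.32  0.26  0.37 -0.49]
```

View pics/w2.png

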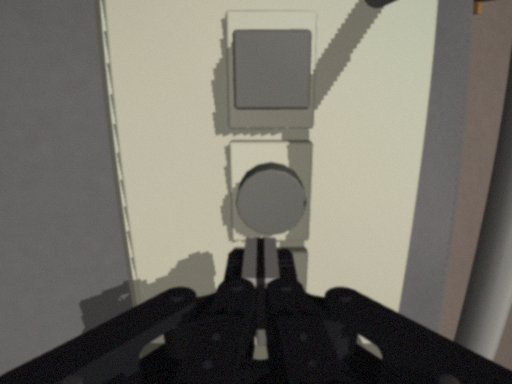

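The image shows the fingertips at (260,238) and the round key centre at (271,200), consistent with the measured pose. The rows fell short because of the joint speed limit, so I continue more slowly.

Run:
```python
from h import *
o=st();plan(pose(o),key(0,36))
```

```text
3.0 box [-33.5  -4.6 146.2] h 55.0 s -6.9 F [-0.9  0.5  0.1] Fn 0.5 [ 0.9  -0.06 -1.05  2.32  0.26  0.37 -0.49]
1 rows [0.0161, 0.0235, 0.0631] [-0.0056, 0.0087, 0.0006]
[[512.0, -0.0, 146.0], [516.0, 0.0, 143.0], [520.0, 1.0, 140.0], [524.0, 2.0, 136.0], [528.0, 3.0, 133.0]]
```

apply_moves(
  deltas=[
    [0.005,0.008,0.021,-0.002,0.003,0,-1],
    [0.005,0.008,0.021,-0.002,0.003,0,-1],
    [0.006,0.008,0.021,-0.002,0.003,0,-1],
    [0,0,0,0,0,0,-1],
    [0,0,0,0,0,0,-1],
  ],
)

```text
t: 3.5
ee_pos: [527.4, 3.7, 132.9]
orientation: [[0.101, 0.862, 0.497], [0.995, -0.087, -0.052], [-0.001, 0.5, -0.866]]
contact_force: [-0.2, -0.9, -0.6]
gripper_width: 0.0
grasp_force: 0.0
```

Run:
```python
from h import *
o=st();plan(pose(o),key(0,36))
```

```text
3.5 box [-18.8   0.9 132.9] h 36.1 s -0.9 F [-0.2 -0.9 -0.6] Fn -0.5 [ 0.92  0.03 -1.1   2.31  0.51  0.35 -0.72]
1 rows [-0.0031, 0.0028, 0.0005] [-0.0, -0.0003, 0.0023]
[[527.0, 4.0, 133.0], [528.0, 3.0, 133.0], [528.0, 3.0, 133.0], [528.0, 3.0, 133.0], [528.0, 3.0, 133.0]]
```

apply_moves(
  deltas=[
    [0,0,0.01,0,0,0,-1],
    [0,0,0,0,0,0,-1],
  ],
)

```text
t: 3.7
ee_pos: [528.7, 3.5, 130.1]
orientation: [[0.101, 0.862, 0.497], [0.995, -0.087, -0.052], [-0.002, 0.5, -0.866]]
contact_force: [-0.2, -0.5, 0.1]
gripper_width: -0.3
grasp_force: 0.0
```

apply_moves(
  deltas=[
    [0,0,0.01,0,0,0,-1],
    [0,0,0,0,0,0,-1],
  ],
)

```text
t: 3.9
ee_pos: [530.1, 3.5, 127.3]
orientation: [[0.101, 0.862, 0.497], [0.995, -0.087, -0.052], [-0.001, 0.499, -0.866]]
contact_force: [-0.1, 0.0, 0.4]
gripper_width: 0.1
grasp_force: 0.0
```

apply_moves(
  deltas=[
    [0,0,0.007,0,0,0,-1],
    [0,0,0,0,0,0,-1],
  ],
)

```text
t: 4.1
ee_pos: [531.2, 3.4, 125.3]
orientation: [[0.101, 0.862, 0.497], [0.995, -0.087, -0.051], [-0.001, 0.499, -0.866]]
contact_force: [-0.0, -0.2, -0.2]
gripper_width: 0.1
grasp_force: 0.0
```

apply_moves(
  deltas=[
    [0,0,0.007,0,0,0,-1],
    [0,0,0,0,0,0,-1],
  ],
)

```text
t: 4.3
ee_pos: [532.2, 3.4, 123.3]
orientation: [[0.101, 0.862, 0.496], [0.995, -0.087, -0.051], [-0.001, 0.499, -0.867]]
contact_force: [0.8, -0.4, 0.1]
gripper_width: 0.2
grasp_force: 0.0
```

Run:
```python
from h import *
o=st()
```

```text
4.3 box [-14.    1.1 123.3] h 25.4 s -1.5 F [ 0.8 -0.4  0.1] Fn -0.3 [ 0.88  0.07 -1.08  2.31  0.64  0.35 -0.85]
```

apply_moves(
  deltas=[
    [0,0.002,0.006,0,0,0,-1],
    [0,0,0,0,0,0,-1],
  ],
)

```text
t: 4.5
ee_pos: [533.7, 3.3, 122.0]
orientation: [[0.101, 0.862, 0.497], [0.995, -0.087, -0.051], [-0.0, 0.499, -0.867]]
contact_force: [0.1, 1.0, -0.7]
gripper_width: 0.1
grasp_force: 0.0
```

apply_moves(
  deltas=[
    [0,0,0.006,0,0,0,-1],
    [0,0,0,0,0,0,-1],
  ],
)

```text
t: 4.7
ee_pos: [534.5, 3.1, 120.4]
orientation: [[0.101, 0.862, 0.496], [0.995, -0.087, -0.051], [-0.001, 0.499, -0.867]]
contact_force: [0.2, -0.1, 0.9]
gripper_width: 0.2
grasp_force: 0.0
```

apply_moves(
  deltas=[
    [0,0,0.006,0,0,0,-1],
    [0,0,0,0,0,0,-1],
  ],
)

```text
t: 4.9
ee_pos: [535.4, 3.1, 118.8]
orientation: [[0.101, 0.862, 0.496], [0.995, -0.087, -0.051], [-0.001, 0.499, -0.867]]
contact_force: [0.4, 1.0, 0.2]
gripper_width: 0.0
grasp_force: 0.0
```

apply_moves(
  deltas=[
    [0,0,0.006,0,0,0,-1],
    [0,0,0,0,0,0,-1],
  ],
)

```text
t: 5.1
ee_pos: [536.3, 3.0, 117.3]
orientation: [[0.101, 0.862, 0.496], [0.995, -0.087, -0.051], [-0.001, 0.499, -0.867]]
contact_force: [0.7, 0.5, -1.0]
gripper_width: 0.1
grasp_force: 0.0
```

Run:
```python
from h import *
o=st()
```

```text
5.1 box [ -9.9   1.1 117.3] h 18.2 s -0.9 F [ 0.7  0.5 -1. ] Fn -1.2 [ 0.84  0.1  -1.06  2.31  0.73  0.35 -0.92]
```

apply_moves(
  deltas=[
    [0,0,0.005,0,0,0,-1],
    [0,0,0,0,0,0,-1],
  ],
)

```text
t: 5.3
ee_pos: [537.1, 2.9, 116.0]
orientation: [[0.101, 0.862, 0.497], [0.995, -0.087, -0.051], [-0.001, 0.499, -0.867]]
contact_force: [0.5, -0.6, 0.5]
gripper_width: -0.2
grasp_force: 0.0
```

apply_moves(
  deltas=[
    [0,0,0.005,0,0,0,-1],
    [0,0,0,0,0,0,-1],
  ],
)

```text
t: 5.5
ee_pos: [537.8, 2.8, 114.7]
orientation: [[0.101, 0.862, 0.496], [0.995, -0.087, -0.051], [-0.001, 0.499, -0.867]]
contact_force: [-0.3, 0.3, 0.3]
gripper_width: 0.1
grasp_force: 0.0
```

Run:
```python
from h import *
o=st()
im=cams.capture("wrist");cv2.imwrite("pics/w3.png",cv2.cvtColor(im,cv2.COLOR_RGB2BGR))
```

```text
5.5 box [ -8.4   1.2 114.7] h 15.2 s -0.9 F [-0.3  0.3  0.3] Fn 0.4 [ 0.83  0.11 -1.04  2.31  0.76  0.35 -0.95]
```

View pics/w3.png

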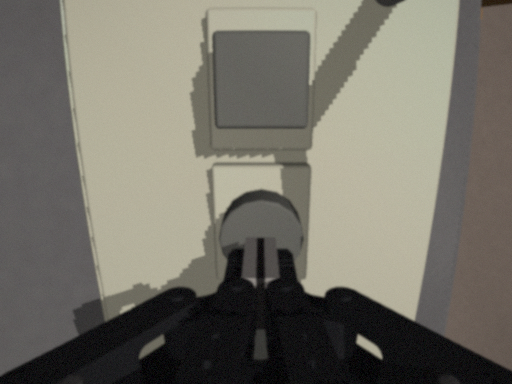

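The tip at (261,238) is centred over the round key at (261,230). The key's apparent size puts its top just about at tip depth, so I continue down in small steps.

apply_moves(
  deltas=[
    [0,0,0.004,0,0,0,-1],
    [0,0,0,0,0,0,-1],
  ],
)

```text
t: 5.75
ee_pos: [538.4, 2.8, 113.7]
orientation: [[0.101, 0.862, 0.497], [0.995, -0.087, -0.051], [-0.001, 0.499, -0.866]]
contact_force: [0.2, 0.5, -0.1]
gripper_width: -0.3
grasp_force: 0.0
```

apply_moves(
  deltas=[
    [0,0,0.004,0,0,0,-1],
    [0,0,0,0,0,0,-1],
  ],
)

```text
t: 5.95
ee_pos: [539.0, 2.7, 112.7]
orientation: [[0.101, 0.862, 0.497], [0.995, -0.087, -0.051], [-0.001, 0.499, -0.867]]
contact_force: [0.9, -0.1, 0.8]
gripper_width: -0.3
grasp_force: 0.0
```

apply_moves(
  deltas=[
    [0,0,0.004,0,0,0,-1],
    [0,0,0,0,0,0,-1],
  ],
)

```text
t: 6.15
ee_pos: [539.6, 2.7, 111.7]
orientation: [[0.101, 0.862, 0.497], [0.995, -0.087, -0.051], [-0.001, 0.499, -0.867]]
contact_force: [0.9, 0.3, 0.1]
gripper_width: 0.3
grasp_force: 0.0
```

Run:
```python
from h import *
o=st()
```

```text
6.15 box [ -6.6   1.2 111.7] h 11.6 s -0.8 F [0.9 0.3 0.1] Fn -0.3 [ 0.81  0.12 -1.03  2.31  0.79  0.35 -0.98]
```

Run:
```python
from h import *
im=cv2.cvtColor(cams.capture("wrist"),cv2.COLOR_RGB2BGR);cv2.imwrite("pics/w4.png",im)
sd=cv2.cvtColor(cams.capture("side"),cv2.COLOR_RGB2BGR);cv2.imwrite("pics/side1.png",sd)
for n in("w2","w3","w4"):
    g=cv2.imread(f"pics/{n}.png").astype(int).sum(2)
    r=195 if n=="w2" else 222
    print(n,[(g[r,205:320:3]).tolist()])
    # square key: column extents at its middle row
    print(" sq",g[80 if n!="w2" else 70,195:335:3].tolist())
```

```text
w2 [[542, 545, 546, 545, 535, 542, 541, 396, 314, 330, 338, 267, 305, 312, 305, 306, 317, 313, 311, 316, 302, 310, 308, 297, 292, 303, 303, 313, 304, 303, 301, 306, 295, 298, 343, 404, 546, 555, 540]]
 sq [540, 547, 537, 543, 539, 550, 432, 335, 338, 326, 326, 314, 346, 215, 304, 302, 306, 309, 312, 319, 311, 303, 312, 312, 304, 308, 305, 311, 300, 309, 316, 315, 313, 313, 310, 309, 314, 307, 312, 502, 324, 342, 339, 338, 340, 337, 332]
w3 [[520, 512, 368, 340, 334, 324, 206, 281, 297, 296, 293, 291, 294, 291, 299, 297, 287, 280, 291, 292, 284, 286, 290, 287, 294, 283, 283, 289, 280, 287, 281, 251, 292, 318, 321, 497, 529, 530, 520]]
 sq [315, 312, 318, 324, 279, 312, 249, 246, 291, 303, 294, 292, 287, 296, 287, 292, 293, 286, 299, 287, 291, 296, 290, 293, 297, 301, 287, 293, 298, 291, 295, 299, 299, 303, 295, 292, 299, 273, 453, 417, 313, 311, 319, 314, 323, 316, 318]
w4 [[521, 492, 319, 376, 344, 320, 151, 250, 286, 293, 292, 294, 295, 287, 297, 295, 293, 288, 287, 297, 286, 282, 291, 294, 289, 289, 293, 295, 294, 283, 295, 219, 283, 328, 315, 455, 523, 518, 516]]
 sq [312, 318, 319, 317, 273, 323, 213, 283, 282, 290, 293, 287, 287, 299, 288, 295, 299, 292, 294, 295, 297, 292, 290, 281, 293, 302, 300, 285, 297, 300, 294, 291, 298, 296, 294, 298, 303, 291, 316, 477, 306, 319, 316, 323, 313, 315, 320]
```

Run:
```python
import cv2,numpy as np
a=cv2.resize(cv2.imread("pics/side1.png")[150:240,210:310],None,fx=4,fy=4,interpolation=cv2.INTER_CUBIC)
b=cv2.resize(cv2.imread("pics/w4.png")[155:290,190:335],None,fx=2.6,fy=2.6,interpolation=cv2.INTER_CUBIC)
h=max(a.shape[0],b.shape[0]);p=lambda x:cv2.copyMakeBorder(x,0,h-x.shape[0],0,0,0)
cv2.imwrite("pics/cmp.png",np.hstack([p(a),p(b)]))
```

```text
(no output)
```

View pics/cmp.png

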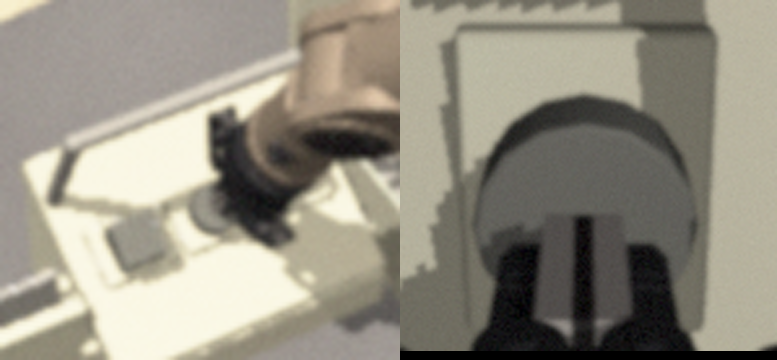

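The left crop shows the fingers over the round key under the handle. In the right crop, the finger's shadow lies close beside the tip. I'll compare the projected TCP with the visible tip edge at row ~238 and measure the key depth.

Run:
```python
from h import *
o=manip.get_obs();c=cams.get_calibration("wrist");R=o["orientation"]
for d in [(11,0,0),(-11,0,0),(11,0,-13),(11,0,-8),(0,0,0)]:
    print(d,proj(c,o["ee_pos"]+R@np.array(d,float)).round(1))
# key disc: pts in w4 px
pts=np.array([[190+(478-400)/2.6,155+215/2.6],[190+(693-400)/2.6,155+215/2.6],[190+(585-400)/2.6,155+124/2.6]])
print(pts.round(1))
ang=np.linspace(0,2*np.pi,200)
D=np.c_[np.cos(ang),np.sin(ang),0*ang]*22
def f(p):
    q=proj(c,o["ee_pos"]+(D+p)@R.T); return [q[:,0].min()-pts[0,0],q[:,0].max()-pts[1,0],q[:,1].min()-pts[2,1]]
r=least_squares(f,(0,0,3));print("key centre in tool",r.x.round(1),r.fun.round(2))
```

```text
(11, 0, 0) [[260.5 210.5]]
(-11, 0, 0) [[260.5 247.9]]
(11, 0, -13) [[260.5 219.6]]
(11, 0, -8) [[260.5 215.9]]
(0, 0, 0) [[260.5 229.6]]
[[220.  237.7]
 [302.7 237.7]
 [261.2 202.7]]
key centre in tool [-4.9  0.5 -5. ] [ 0. -0. -0.]
```

Run:
```python
from h import *
o=manip.get_obs();R=o["orientation"];st()
S=cams.get_calibration("side")
for z in (0,-10,-20,-37): 
    print(z,[((proj(S,o["ee_pos"]+R@np.array([x,0,float(z)]))[0]-[210,150])*4).round().tolist() for x in (-11,0,11)])
c=cams.get_calibration("wrist");print(c["camera_matrix"].round(1).tolist(),c["distortion"])
for z in(-5,-10,-20,-30):print(z,[ proj(c,o["ee_pos"]+R@np.array([x,9.,float(z)]))[0].round().tolist() for x in(-11,-5,0,5,11)])
```

```text
6.25 box [ -6.6   1.2 111.7] h 11.7 s -0.8 F [ 0.1  0.2 -0. ] Fn -0.1 [ 0.81  0.12 -1.03  2.31  0.79  0.35 -0.98]
0 [[220.0, 206.0], [209.0, 211.0], [198.0, 215.0]]
-10 [[223.0, 203.0], [212.0, 208.0], [201.0, 212.0]]
-20 [[227.0, 201.0], [216.0, 205.0], [205.0, 210.0]]
-37 [[232.0, 196.0], [221.0, 200.0], [210.0, 205.0]]
[[345.0, 0.0, 260.1], [0.0, 345.0, 191.0], [0.0, 0.0, 1.0]] [-0.09799299  0.          0.          0.          0.        ]
-5 [[277.0, 252.0], [277.0, 242.0], [278.0, 233.0], [278.0, 225.0], [278.0, 214.0]]
-10 [[278.0, 256.0], [278.0, 246.0], [278.0, 237.0], [278.0, 228.0], [278.0, 217.0]]
-20 [[279.0, 266.0], [279.0, 255.0], [279.0, 246.0], [279.0, 237.0], [279.0, 225.0]]
-30 [[280.0, 277.0], [280.0, 265.0], [280.0, 256.0], [280.0, 246.0], [281.0, 234.0]]
```

Run:
```python
from h import *
o=manip.get_obs();R=o["orientation"];out=[]
for n in("side","scene"):
    im=cv2.cvtColor(cams.capture(n),cv2.COLOR_RGB2BGR);cv2.imwrite(f"pics/{n}2.png",im)
    c=cams.get_calibration(n);p=proj(c,o["ee_pos"])[0];x0,y0=(p-[25,25]).astype(int)
    k=cv2.resize(im[y0:y0+50,x0:x0+50],None,fx=8,fy=8,interpolation=cv2.INTER_CUBIC)
    k=cv2.convertScaleAbs(k,alpha=1.3,beta=15)
    for d,col in (((0,0,0),(0,0,255)),((11,0,0),(0,255,0)),((-11,0,0),(0,255,255)),((0,0,-19),(255,0,0)),((0,0,-73),(255,0,255))):
        q=(proj(c,o["ee_pos"]+R@np.array(d,float))[0]-[x0,y0]+.5)*8;cv2.circle(k,tuple(int(v) for v in q),3,col,-1)
    print(n,x0,y0);out.append(k)
cv2.imwrite("pics/cmp2.png",np.hstack(out))
```

```text
side 237 177
scene 230 180
```

View pics/cmp2.png

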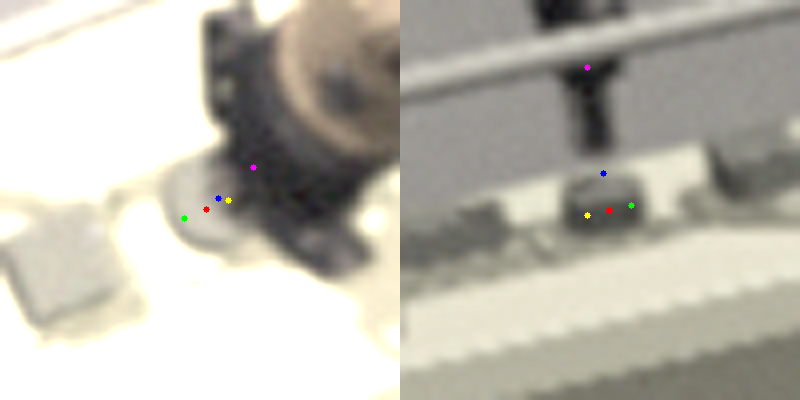

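The scene view shows the closed finger's real tip about 30 mm behind the reported TCP (the TCP dot falls inside the key). The gap above the key explains the lack of contact. I keep descending by feel.

apply_moves(
  deltas=[
    [-0.006,0,0.012,0,0,0,-1],
    [0,0,0.012,0,0,0,-1],
    [0,0,0,0,0,0,-1],
  ],
)

```text
t: 6.65
ee_pos: [542.9, 0.3, 105.0]
orientation: [[0.101, 0.862, 0.496], [0.995, -0.088, -0.051], [-0.001, 0.499, -0.867]]
contact_force: [-0.3, 0.3, -0.4]
gripper_width: 0.3
grasp_force: 0.0
```

apply_moves(
  deltas=[
    [0,0,0.006,0,0,0,-1],
    [0,0,0,0,0,0,-1],
  ],
)

```text
t: 6.85
ee_pos: [543.9, 0.4, 103.8]
orientation: [[0.101, 0.862, 0.497], [0.995, -0.087, -0.051], [-0.001, 0.499, -0.867]]
contact_force: [-0.0, 0.0, 0.1]
gripper_width: 0.0
grasp_force: 0.0
```

apply_moves(
  deltas=[
    [0,0,0.006,0,0,0,-1],
    [0,0,0,0,0,0,-1],
  ],
)

```text
t: 7.05
ee_pos: [544.8, 0.3, 102.3]
orientation: [[0.101, 0.862, 0.497], [0.995, -0.087, -0.051], [-0.001, 0.499, -0.866]]
contact_force: [-0.4, 0.5, -0.7]
gripper_width: -0.1
grasp_force: 0.0
```

apply_moves(
  deltas=[
    [0,0,0.006,0,0,0,-1],
    [0,0,0,0,0,0,-1],
  ],
)

```text
t: 7.25
ee_pos: [545.7, 0.2, 100.7]
orientation: [[0.101, 0.862, 0.497], [0.995, -0.087, -0.051], [-0.001, 0.499, -0.867]]
contact_force: [0.2, 0.1, 0.4]
gripper_width: -0.1
grasp_force: 0.0
```

Run:
```python
from h import *
o=st()
```

```text
7.25 box [ -0.2  -0.6 100.7] h -1.0 s -0.8 F [0.2 0.1 0.4] Fn 0.2 [ 0.76  0.16 -0.98  2.31  0.9   0.35 -1.08]
```

apply_moves(
  deltas=[
    [0,0,0.006,0,0,0,-1],
    [0,0,0,0,0,0,-1],
  ],
)

```text
t: 7.45
ee_pos: [546.7, 0.1, 99.3]
orientation: [[0.101, 0.862, 0.497], [0.995, -0.087, -0.051], [-0.001, 0.499, -0.866]]
contact_force: [-0.4, -0.0, 1.4]
gripper_width: 0.1
grasp_force: 0.8
```

apply_moves(
  deltas=[
    [0,0,0.006,0,0,0,-1],
    [0,0,0,0,0,0,-1],
  ],
)

```text
t: 7.65
ee_pos: [547.6, 0.0, 97.8]
orientation: [[0.101, 0.862, 0.497], [0.995, -0.087, -0.051], [-0.001, 0.499, -0.866]]
contact_force: [-0.6, -0.4, 2.6]
gripper_width: -0.1
grasp_force: 1.3
```

apply_moves(
  deltas=[
    [0,0,0.006,0,0,0,-1],
    [0,0,0,0,0,0,-1],
  ],
)

```text
t: 7.85
ee_pos: [548.5, -0.1, 96.2]
orientation: [[0.101, 0.862, 0.497], [0.995, -0.087, -0.051], [-0.001, 0.499, -0.866]]
contact_force: [-1.5, -0.3, 3.4]
gripper_width: -0.0
grasp_force: 1.8
```

apply_moves(
  deltas=[
    [0,0,0.006,0,0,0,-1],
    [0,0,0,0,0,0,-1],
  ],
)

```text
t: 8.05
ee_pos: [549.4, -0.2, 94.6]
orientation: [[0.101, 0.862, 0.497], [0.995, -0.087, -0.051], [-0.001, 0.499, -0.866]]
contact_force: [-2.4, -0.4, 3.6]
gripper_width: 0.0
grasp_force: 2.2
```

Run:
```python
from h import *
o=st()
im=cv2.cvtColor(cams.capture("wrist"),cv2.COLOR_RGB2BGR);cv2.imwrite("pics/w5.png",im)
```

```text
8.05 box [ 3.5 -0.6 94.6] h -8.1 s -0.6 F [-2.4 -0.4  3.6] Fn 4.3 [ 0.73  0.18 -0.96  2.31  0.96  0.35 -1.14]
```

apply_moves(
  deltas=[
    [0,0,0.006,0,0,0,-1],
    [0,0,0,0,0,0,-1],
  ],
)

```text
t: 8.3
ee_pos: [550.3, -0.2, 93.0]
orientation: [[0.101, 0.862, 0.497], [0.995, -0.087, -0.051], [-0.001, 0.499, -0.866]]
contact_force: [-2.3, -0.1, 5.3]
gripper_width: -0.2
grasp_force: 2.7
```

apply_moves(
  deltas=[
    [0,0,0.004,0,0,0,-1],
    [0,0,0,0,0,0,-1],
  ],
)

```text
t: 8.5
ee_pos: [550.9, -0.3, 92.1]
orientation: [[0.101, 0.862, 0.497], [0.995, -0.087, -0.051], [-0.001, 0.499, -0.866]]
contact_force: [-3.1, 0.2, 4.2]
gripper_width: 0.3
grasp_force: 3.0
```

Run:
```python
from h import *
o=st()
```

```text
8.5 box [ 5.  -0.6 92.1] h -11.1 s -0.7 F [-3.1  0.2  4.2] Fn 5.2 [ 0.72  0.19 -0.94  2.31  0.99  0.35 -1.16]
```

apply_moves(
  deltas=[
    [0,0,0.003,0,0,0,-1],
    [0,0,0,0,0,0,-1],
  ],
)

```text
t: 8.7
ee_pos: [551.3, -0.3, 91.3]
orientation: [[0.101, 0.862, 0.497], [0.995, -0.087, -0.051], [-0.001, 0.499, -0.866]]
contact_force: [-3.7, -0.2, 5.9]
gripper_width: 0.3
grasp_force: 3.2
```

apply_moves(
  deltas=[
    [0,0,-0.04,0,0,0,-1],
    [0,0,-0.04,0,0,0,-1],
    [0,0,-0.04,0,0,0,-1],
    [0,0,0,0,0,0,-1],
  ],
)

```text
t: 9.1
ee_pos: [533.5, 1.2, 123.3]
orientation: [[0.102, 0.861, 0.498], [0.995, -0.088, -0.052], [-0.001, 0.501, -0.866]]
contact_force: [0.3, -0.4, 0.5]
gripper_width: 0.1
grasp_force: 0.0
```

Run:
```python
from h import *
o=st();plan(pose(o),key(-78,20))
```

```text
9.1 box [-12.5  -0.9 123.3] h 24.7 s -0.2 F [ 0.3 -0.4  0.5] Fn 0.3 [ 0.89  0.08 -1.09  2.31  0.66  0.35 -0.85]
2 rows [-0.1284, -0.0, 0.0077] [0.0003, -0.0, 0.001]
[[534.0, 1.0, 123.0], [532.0, -18.0, 122.0], [531.0, -37.0, 121.0], [529.0, -57.0, 120.0], [528.0, -76.0, 119.0]]
```

apply_moves(
  deltas=[
    [-0.064,0,0.004,0,0,0,-1],
    [-0.064,0,0.004,0,0,0,-1],
    [-0.064,0,0.004,0,0,0.001,-1],
    [-0.064,0,0.004,0,0,0.001,-1],
    [0,0,0,0,0,0,-1],
    [0,0,0,0,0,0,-1],
  ],
)

```text
t: 9.7
ee_pos: [527.7, -75.3, 117.8]
orientation: [[0.105, 0.862, 0.496], [0.994, -0.092, -0.051], [0.002, 0.499, -0.867]]
contact_force: [0.5, -0.1, -0.7]
gripper_width: -0.3
grasp_force: 0.0
```

Run:
```python
from h import *
o=st();plan(pose(o),key(-78,12))
im=cv2.cvtColor(cams.capture("wrist"),cv2.COLOR_RGB2BGR);cv2.imwrite("pics/w6.png",im)
```

```text
9.7 box [-10.2 -77.6 117.8] h 18.8 s -0.9 F [ 0.5 -0.1 -0.7] Fn -0.8 [ 1.13  0.1  -1.12  2.32  0.44  0.28 -0.46]
1 rows [-0.0013, 0.0032, 0.0226] [-0.0009, -0.001, -0.0006]
[[528.0, -75.0, 118.0], [529.0, -76.0, 116.0], [530.0, -76.0, 115.0], [531.0, -76.0, 114.0], [532.0, -76.0, 112.0]]
```

apply_moves(
  deltas=[
    [0,0.003,0.012,0,0,0,-1],
    [0,0,0.01,0,0,0,-1],
    [0,0,0,0,0,0,-1],
  ],
)

```text
t: 10.05
ee_pos: [532.1, -74.1, 112.8]
orientation: [[0.101, 0.862, 0.497], [0.995, -0.088, -0.049], [0.001, 0.499, -0.867]]
contact_force: [-0.5, 0.1, -0.2]
gripper_width: 0.2
grasp_force: 0.0
```

apply_moves(
  deltas=[
    [0,0,0.006,0,0,0,-1],
    [0,0,0,0,0,0,-1],
  ],
)

```text
t: 10.25
ee_pos: [532.9, -75.0, 111.4]
orientation: [[0.103, 0.862, 0.497], [0.995, -0.089, -0.05], [0.001, 0.499, -0.866]]
contact_force: [-0.7, -0.3, 0.3]
gripper_width: -0.1
grasp_force: 0.0
```

apply_moves(
  deltas=[
    [0,0,0.006,0,0,0,-1],
    [0,0,0,0,0,0,-1],
  ],
)

```text
t: 10.45
ee_pos: [533.7, -75.7, 109.8]
orientation: [[0.104, 0.862, 0.497], [0.995, -0.09, -0.051], [0.001, 0.499, -0.866]]
contact_force: [0.7, -0.2, 0.4]
gripper_width: -0.4
grasp_force: 0.0
```

apply_moves(
  deltas=[
    [0,0,0.006,0,0,0,-1],
    [0,0,0,0,0,0,-1],
  ],
)

```text
t: 10.65
ee_pos: [534.6, -75.9, 108.2]
orientation: [[0.104, 0.862, 0.497], [0.995, -0.091, -0.051], [0.001, 0.499, -0.867]]
contact_force: [-0.7, -0.5, -1.1]
gripper_width: -0.3
grasp_force: 0.0
```

Run:
```python
from h import *
o=st()
g=cv2.imread("pics/w6.png").astype(int).sum(2)
for r in (195,210,225): print(r,g[r,200:320:3].tolist())
```

```text
10.65 box [ -3.3 -77.5 108.2] h 7.0 s 0.3 F [-0.7 -0.5 -1.1] Fn -0.7 [ 1.03  0.13 -1.03  2.32  0.58  0.27 -0.59]
195 [515, 515, 512, 509, 356, 410, 527, 532, 494, 346, 335, 332, 344, 340, 213, 272, 290, 294, 295, 291, 287, 291, 293, 281, 290, 289, 281, 322, 331, 332, 326, 331, 332, 326, 322, 321, 321, 498, 511, 513]
210 [520, 524, 515, 465, 322, 364, 519, 536, 533, 450, 340, 334, 338, 328, 229, 264, 294, 289, 287, 285, 285, 294, 283, 290, 292, 282, 277, 274, 327, 323, 328, 328, 326, 326, 330, 331, 348, 513, 511, 521]
225 [511, 510, 519, 512, 450, 318, 500, 534, 510, 339, 341, 332, 331, 333, 255, 256, 288, 288, 292, 295, 296, 288, 281, 288, 284, 281, 280, 286, 325, 329, 328, 327, 332, 327, 322, 323, 414, 515, 516, 508]
```

apply_moves(
  deltas=[
    [0,0,0.006,0,0,0,-1],
    [0,0,0,0,0,0,-1],
  ],
)

```text
t: 10.85
ee_pos: [535.5, -76.0, 106.6]
orientation: [[0.104, 0.862, 0.496], [0.995, -0.09, -0.051], [0.001, 0.499, -0.867]]
contact_force: [0.1, 0.0, -0.1]
gripper_width: -0.5
grasp_force: 0.0
```

apply_moves(
  deltas=[
    [0,0,0.006,0,0,0,-1],
    [0,0,0,0,0,0,-1],
  ],
)

```text
t: 11.05
ee_pos: [536.4, -76.1, 105.1]
orientation: [[0.104, 0.862, 0.497], [0.995, -0.09, -0.051], [0.001, 0.499, -0.867]]
contact_force: [0.4, 1.1, 0.2]
gripper_width: 0.1
grasp_force: 0.0
```

apply_moves(
  deltas=[
    [0,0,0.006,0,0,0,-1],
    [0,0,0,0,0,0,-1],
  ],
)

```text
t: 11.25
ee_pos: [537.3, -76.1, 103.5]
orientation: [[0.104, 0.862, 0.497], [0.995, -0.09, -0.051], [0.001, 0.499, -0.867]]
contact_force: [1.1, 0.1, -0.3]
gripper_width: -0.0
grasp_force: 0.0
```

apply_moves(
  deltas=[
    [0,0,0.006,0,0,0,-1],
    [0,0,0,0,0,0,-1],
  ],
)

```text
t: 11.45
ee_pos: [538.4, -76.3, 102.1]
orientation: [[0.104, 0.862, 0.497], [0.995, -0.09, -0.051], [0.001, 0.499, -0.866]]
contact_force: [-1.2, -0.2, 1.8]
gripper_width: 0.1
grasp_force: 0.9
```

Run:
```python
from h import *
o=st()
```

```text
11.45 box [  0.5 -77.4 102.1] h -0.1 s 0.5 F [-1.2 -0.2  1.8] Fn 2.2 [ 0.98  0.15 -0.99  2.32  0.65  0.27 -0.67]
```

apply_moves(
  deltas=[
    [0,0,0.006,0,0,0,-1],
    [0,0,0.006,0,0,0,-1],
    [0,0,0,0,0,0,-1],
  ],
)

```text
t: 11.75
ee_pos: [540.2, -76.4, 99.0]
orientation: [[0.104, 0.862, 0.497], [0.995, -0.09, -0.051], [0.001, 0.499, -0.866]]
contact_force: [-2.2, -0.6, 1.7]
gripper_width: 0.3
grasp_force: 1.8
```

apply_moves(
  deltas=[
    [0,0,0.006,0,0,0,-1],
    [0,0,0,0,0,0,-1],
  ],
)

```text
t: 11.95
ee_pos: [541.0, -76.5, 97.4]
orientation: [[0.104, 0.862, 0.497], [0.995, -0.09, -0.051], [0.001, 0.499, -0.866]]
contact_force: [-1.9, 0.2, 4.0]
gripper_width: 0.2
grasp_force: 2.3
```

apply_moves(
  deltas=[
    [0,0,0.006,0,0,0,-1],
    [0,0,0,0,0,0,-1],
  ],
)

```text
t: 12.15
ee_pos: [541.9, -76.6, 95.9]
orientation: [[0.104, 0.862, 0.497], [0.995, -0.09, -0.051], [0.001, 0.499, -0.866]]
contact_force: [-3.1, 0.3, 4.6]
gripper_width: -0.0
grasp_force: 2.7
```

Run:
```python
from h import *
o=st()
```

```text
12.15 box [  4.  -77.4  95.9] h -7.3 s 0.4 F [-3.1  0.3  4.6] Fn 5.5 [ 0.93  0.17 -0.94  2.32  0.73  0.26 -0.74]
```

Now 1.8 mm further, then release and move towards the square key.

apply_moves(
  deltas=[
    [0,0,0.006,0,0,0,-1],
    [0,0,0,0,0,0,-1],
  ],
)

```text
t: 12.35
ee_pos: [542.8, -76.7, 94.3]
orientation: [[0.104, 0.862, 0.497], [0.995, -0.09, -0.051], [0.001, 0.499, -0.866]]
contact_force: [-3.2, 0.2, 5.7]
gripper_width: -0.1
grasp_force: 3.2
```

apply_moves(
  deltas=[
    [0,0,-0.03,0,0,0,-1],
    [0,0,-0.03,0,0,0,-1],
    [0,0,-0.03,0,0,0,-1],
    [0,0,-0.02,0,0,0,-1],
    [0,0,0,0,0,0,-1],
    [0,0,0,0,0,0,-1],
  ],
)

```text
t: 12.95
ee_pos: [526.1, -75.5, 122.7]
orientation: [[0.105, 0.862, 0.497], [0.995, -0.091, -0.052], [0.001, 0.499, -0.866]]
contact_force: [-1.0, 0.2, -0.7]
gripper_width: -0.2
grasp_force: 0.0
```

Run:
```python
from h import *
o=st();plan(pose(o),key(78,22))
```

```text
12.95 box [-11.8 -78.  122.7] h 23.8 s 0.2 F [-1.   0.2 -0.7] Fn -0.1 [ 1.19  0.08 -1.17  2.32  0.38  0.29 -0.41]
4 rows [0.13, -0.0002, 0.0016] [-0.0002, -0.0001, -0.0]
[[526.0, -75.0, 123.0], [530.0, -37.0, 122.0], [535.0, 2.0, 122.0], [539.0, 41.0, 121.0], [543.0, 80.0, 121.0]]
```

apply_moves(
  deltas=[
    [0.065,0,0,0,0,0,-1],
    [0.065,0,0,0,0,0,-1],
    [0.065,0,0,0,0,0,-1],
    [0.065,0,0,0,0,0,-1],
    [0.065,0,0,0,0,0,-1],
    [0.065,0,0,0,0,0,-1],
    [0.065,0,0,0,0,0,-1],
    [0.065,0,0,0,0,0,-1],
    [0,0,0,0,0,0,-1],
    [0,0,0,0,0,0,-1],
  ],
)

```text
t: 13.95
ee_pos: [542.2, 80.2, 122.4]
orientation: [[0.103, 0.862, 0.496], [0.995, -0.09, -0.051], [0.001, 0.498, -0.867]]
contact_force: [-0.7, -0.9, 0.0]
gripper_width: -0.1
grasp_force: 0.0
```

Run:
```python
from h import *
o=st();plan(pose(o),key(78,12))
im=cv2.cvtColor(cams.capture("wrist"),cv2.COLOR_RGB2BGR);cv2.imwrite("pics/w7.png",im)
g=im.astype(int).sum(2)
for r in (205,220): print(r,g[r,195:330:3].tolist())
print(g[150:240:3,261].tolist())
```

```text
13.95 box [-12.1  78.6 122.4] h 23.8 s -0.3 F [-0.7 -0.9  0. ] Fn 0.4 [ 0.65  0.15 -1.09  2.27  0.89  0.49 -1.24]
1 rows [-0.0021, 0.001, 0.0392] [-0.0013, -0.001, 0.0008]
[[542.0, 80.0, 122.0], [544.0, 80.0, 120.0], [545.0, 80.0, 117.0], [547.0, 79.0, 115.0], [548.0, 79.0, 112.0]]
205 [573, 575, 569, 554, 383, 357, 325, 358, 239, 322, 323, 324, 330, 320, 321, 324, 319, 324, 329, 321, 324, 326, 326, 323, 327, 318, 328, 323, 318, 319, 319, 312, 312, 322, 316, 429, 569, 518, 390, 355, 353, 362, 367, 348, 354]
220 [578, 570, 471, 363, 360, 369, 329, 349, 254, 303, 313, 326, 322, 320, 319, 314, 325, 324, 314, 322, 325, 330, 320, 328, 331, 321, 325, 317, 311, 317, 315, 322, 317, 319, 313, 468, 459, 345, 364, 358, 351, 354, 356, 364, 411]
[575, 579, 568, 392, 539, 579, 597, 585, 588, 593, 584, 588, 290, 173, 173, 180, 237, 306, 322, 316, 316, 325, 310, 315, 324, 319, 321, 311, 320, 229]
```

apply_moves(
  deltas=[
    [0,0,0.015,0,0,0,-1],
    [0,0,0.015,0,0,0,-1],
    [0,0,0,0,0,0,-1],
  ],
)

```text
t: 14.3
ee_pos: [546.6, 77.7, 114.5]
orientation: [[0.106, 0.862, 0.495], [0.994, -0.092, -0.053], [0.0, 0.498, -0.867]]
contact_force: [-0.4, -0.4, -0.2]
gripper_width: -0.0
grasp_force: 0.0
```

apply_moves(
  deltas=[
    [0,0,0.006,0,0,0,-1],
    [0,0,0,0,0,0,-1],
  ],
)

```text
t: 14.5
ee_pos: [547.8, 78.8, 113.6]
orientation: [[0.105, 0.862, 0.496], [0.994, -0.091, -0.052], [0.001, 0.499, -0.867]]
contact_force: [-0.4, 0.1, -0.2]
gripper_width: 0.2
grasp_force: 0.0
```

apply_moves(
  deltas=[
    [0,0,0.006,0,0,0,-1],
    [0,0,0,0,0,0,-1],
  ],
)

```text
t: 14.7
ee_pos: [548.8, 79.3, 112.1]
orientation: [[0.104, 0.862, 0.497], [0.995, -0.091, -0.051], [0.001, 0.499, -0.866]]
contact_force: [-0.4, -0.3, -0.3]
gripper_width: -0.0
grasp_force: 0.0
```

apply_moves(
  deltas=[
    [0,0,0.006,0,0,0,-1],
    [0,0,0,0,0,0,-1],
  ],
)

```text
t: 14.9
ee_pos: [549.6, 79.4, 110.4]
orientation: [[0.104, 0.862, 0.497], [0.995, -0.09, -0.051], [0.001, 0.499, -0.867]]
contact_force: [-0.2, -0.1, 0.6]
gripper_width: -0.1
grasp_force: 0.0
```

Run:
```python
from h import *
o=st()
```

```text
14.9 box [ -4.6  78.5 110.4] h 9.6 s 0.2 F [-0.2 -0.1  0.6] Fn 0.6 [ 0.61  0.19 -1.05  2.27  0.99  0.5  -1.33]
```

apply_moves(
  deltas=[
    [0,0,0.006,0,0,0,-1],
    [0,0,0,0,0,0,-1],
  ],
)

```text
t: 15.1
ee_pos: [550.5, 79.3, 108.8]
orientation: [[0.104, 0.862, 0.496], [0.995, -0.09, -0.051], [0.001, 0.499, -0.867]]
contact_force: [-0.3, -0.2, -0.2]
gripper_width: 0.3
grasp_force: 0.0
```

apply_moves(
  deltas=[
    [0,0,0.006,0,0,0,-1],
    [0,0,0,0,0,0,-1],
  ],
)

```text
t: 15.3
ee_pos: [551.4, 79.2, 107.3]
orientation: [[0.104, 0.862, 0.496], [0.995, -0.09, -0.051], [0.001, 0.499, -0.867]]
contact_force: [0.1, 0.0, -0.6]
gripper_width: 0.0
grasp_force: 0.0
```

apply_moves(
  deltas=[
    [0,0,0.006,0,0,0,-1],
    [0,0,0,0,0,0,-1],
  ],
)

```text
t: 15.5
ee_pos: [552.3, 79.1, 105.7]
orientation: [[0.104, 0.862, 0.496], [0.995, -0.091, -0.051], [0.001, 0.499, -0.867]]
contact_force: [-0.4, -0.2, 1.0]
gripper_width: 0.2
grasp_force: 0.0
```

apply_moves(
  deltas=[
    [0,0,0.006,0,0,0,-1],
    [0,0,0,0,0,0,-1],
  ],
)

```text
t: 15.7
ee_pos: [553.4, 79.1, 104.3]
orientation: [[0.104, 0.862, 0.497], [0.995, -0.09, -0.051], [0.001, 0.499, -0.866]]
contact_force: [-0.1, -0.7, 1.3]
gripper_width: -0.3
grasp_force: 0.9
```

Run:
```python
from h import *
o=st()
```

```text
15.7 box [ -0.9  78.6 104.3] h 2.5 s 0.4 F [-0.1 -0.7  1.3] Fn 1.1 [ 0.59  0.22 -1.04  2.27  1.03  0.5  -1.36]
```

Contact. I press about 9 mm more, in checked steps.

apply_moves(
  deltas=[
    [0,0,0.006,0,0,0,-1],
    [0,0,0.006,0,0,0,-1],
    [0,0,0,0,0,0,-1],
  ],
)

```text
t: 16.0
ee_pos: [555.2, 78.9, 101.2]
orientation: [[0.104, 0.862, 0.497], [0.995, -0.09, -0.051], [0.001, 0.499, -0.866]]
contact_force: [-2.0, 0.7, 2.3]
gripper_width: -0.4
grasp_force: 1.8
```

apply_moves(
  deltas=[
    [0,0,0.006,0,0,0,-1],
    [0,0,0.006,0,0,0,-1],
    [0,0,0,0,0,0,-1],
  ],
)

```text
t: 16.3
ee_pos: [557.0, 78.7, 98.1]
orientation: [[0.104, 0.862, 0.497], [0.995, -0.09, -0.051], [0.001, 0.499, -0.866]]
contact_force: [-2.5, -0.1, 5.1]
gripper_width: -0.1
grasp_force: 2.7
```

apply_moves(
  deltas=[
    [0,0,0.006,0,0,0,-1],
    [0,0,0,0,0,0,-1],
  ],
)

```text
t: 16.5
ee_pos: [557.8, 78.7, 96.6]
orientation: [[0.104, 0.862, 0.497], [0.995, -0.09, -0.051], [0.001, 0.499, -0.866]]
contact_force: [-3.4, -0.5, 5.6]
gripper_width: -0.1
grasp_force: 3.1
```

Run:
```python
from h import *
o=st()
```

```text
16.5 box [ 3.6 78.7 96.6] h -6.5 s 0.4 F [-3.4 -0.5  5.6] Fn 6.5 [ 0.56  0.24 -1.01  2.27  1.09  0.5  -1.41]
```

apply_moves(
  deltas=[
    [0,0,-0.06,0,0,0,-1],
    [0,0,-0.08,0,0,0,-1],
    [0,-0.005,-0.1,0,0,0,-1],
    [0,-0.01,-0.1,0,0,0,-1],
    [0,-0.02,-0.1,0,0,0,-1],
    [0,-0.02,-0.1,0,0,0,-1],
    [0,0,0,0,0,0,-1],
    [0,0,0,0,0,0,-1],
  ],
)

```text
t: 17.3
ee_pos: [476.7, 82.8, 206.9]
orientation: [[0.109, 0.865, 0.489], [0.994, -0.091, -0.061], [-0.008, 0.493, -0.87]]
contact_force: [-0.3, -0.5, -0.6]
gripper_width: 0.2
grasp_force: 0.0
```

Run:
```python
from h import *
o=st();T=plan(pose(o),tgt((-150,170,300),0));plan(T,tgt((-20,150,260),0))
```

```text
17.3 box [-77.5  74.3 206.9] h 129.6 s -14.7 F [-0.3 -0.5 -0.6] Fn -0.4 [ 0.65 -0.27 -0.94  2.28 -0.    0.56 -0.43]
4 rows [0.0792, -0.0331, -0.0942] [0.0821, 0.0014, -0.0003]
[[477.0, 83.0, 207.0], [457.0, 109.0, 226.0], [440.0, 135.0, 249.0], [426.0, 160.0, 273.0], [415.0, 186.0, 300.0]]
3 rows [-0.0222, 0.1444, 0.0444] [0.0, 0.0, 0.0]
[[415.0, 186.0, 300.0], [446.0, 177.0, 290.0], [478.0, 169.0, 280.0], [510.0, 160.0, 270.0], [542.0, 152.0, 260.0]]
```

apply_moves(
  deltas=[
    [0.063,-0.026,-0.075,0.066,0.001,0,-1],
    [0.063,-0.026,-0.075,0.066,0.001,0,-1],
    [0.063,-0.026,-0.075,0.066,0.001,0,-1],
    [0.063,-0.026,-0.075,0.066,0.001,0,-1],
    [0.063,-0.026,-0.075,0.066,0.001,0,-1],
    [0,0,0,0,0,0,0.2],
    [0,0,0,0,0,0,0.2],
  ],
)

```text
t: 18.0
ee_pos: [417.2, 184.2, 298.9]
orientation: [[0.107, 0.994, -0.007], [0.994, -0.107, 0.003], [0.002, -0.007, -1.0]]
contact_force: [-0.6, -0.2, -0.2]
gripper_width: 28.3
grasp_force: 0.0
```

Run:
```python
from h import *
o=st();print(o["gripper_width"]);T=plan(pose(o),tgt((-20,195,250),0))
```

```text
18.0 box [-147.3  168.9  298.9] h 244.2 s -29.1 F [-0.6 -0.2 -0.2] Fn 0.1 [ 0.6   0.01 -1.1   1.8   0.01  1.34 -0.61]
28.311857524894464
4 rows [0.0219, 0.1063, 0.0403] [-0.0011, -0.0003, -0.0003]
[[417.0, 184.0, 299.0], [449.0, 187.0, 287.0], [482.0, 190.0, 274.0], [514.0, 194.0, 262.0], [547.0, 197.0, 250.0]]
```

apply_moves(
  deltas=[
    [0.022,0.106,0.04,-0.001,0,0,0.2],
    [0.022,0.106,0.04,-0.001,0,0,0.2],
    [0.022,0.106,0.04,-0.001,0,0,0.2],
    [0.022,0.106,0.04,-0.001,0,0,0.2],
    [0,0,0,0,0,0,0.2],
    [0,0,0,0,0,0,0.2],
  ],
)

```text
t: 18.6
ee_pos: [544.6, 196.4, 250.5]
orientation: [[0.107, 0.994, -0.001], [0.994, -0.107, -0.001], [-0.001, -0.001, -1.0]]
contact_force: [-1.3, 0.6, 0.2]
gripper_width: 51.2
grasp_force: 0.0
```

Run:
```python
from h import *
o=st();print(o["gripper_width"])
c=cams.get_calibration("wrist");np.save("w8.npy",c,allow_pickle=True)
im=cv2.cvtColor(cams.capture("wrist"),cv2.COLOR_RGB2BGR);cv2.imwrite("pics/w8.png",im)
k=cv2.resize(im,(768,576),interpolation=cv2.INTER_CUBIC)
R=RB
for p in [(-20,160,136),(-20,222,136)]:
    q=(proj(c,R@np.array(p)+B)[0]+.5)*1.5;print(p,q)
cv2.imwrite("pics/w8b.png",k)
```

```text
18.6 box [-21.9 194.4 250.5] h 139.5 s 55.3 F [-1.3  0.6  0.2] Fn 0.8 [ 0.39  0.39 -1.06  1.62  0.35  1.34 -0.83]
51.17428305679118
(-20, 160, 136) [394.54959647 321.29797787]
(-20, 222, 136) [394.48017806 216.98595819]
```

View pics/w8b.png

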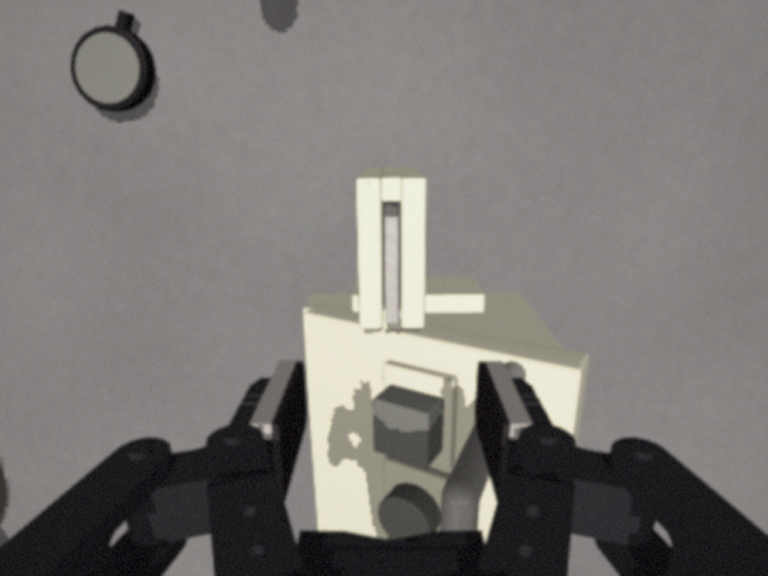

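The wrist view shows the plate edge-on at columns 384–399 (1.5x), rows 215–325, centred between the fingers at column 391. That puts the plate at box x ≈ -21.7, y ≈ 191, which agrees with the holder centre. Now I descend straight.

apply_moves(
  deltas=[
    [0,0,0.1,0,0,0,0.1],
    [0,0,0.1,0,0,0,0.1],
    [0,0,0.1,0,0,0,0.1],
    [0,0,0.1,0,0,0,0.1],
    [0,0,0,0,0,0,0.1],
    [0,0,0,0,0,0,0.1],
  ],
)

```text
t: 19.25
ee_pos: [545.9, 197.3, 133.6]
orientation: [[0.106, 0.994, 0.003], [0.994, -0.106, -0.0], [-0.0, 0.003, -1.0]]
contact_force: [0.7, -0.4, 0.7]
gripper_width: 46.9
grasp_force: 0.0
```

Run:
```python
from h import *
o=st();print(o["gripper_width"]);plan(pose(o),tgt((-21.7,195,88),0))
im=cv2.cvtColor(cams.capture("wrist"),cv2.COLOR_RGB2BGR);cv2.imwrite("pics/w9.png",im)
g=im.astype(int).sum(2)
for r in (150,165,180,195,210): print(r,g[r,200:320:3].tolist())
c=cams.get_calibration("wrist")
print(proj(c,[RB@np.array(p)+B for p in [(-21.7,160,136),(-21.7,191,136),(-21.7,222,136)]]).round())
```

```text
19.25 box [-20.7 195.4 133.6] h 37.7 s -2.1 F [ 0.7 -0.4  0.7] Fn 0.2 [ 0.33  0.5  -1.    1.77  0.46  1.13 -0.92]
46.929465609908796
1 rows [-0.0014, -0.0038, 0.1519] [0.0021, 0.0, -0.0011]
[[546.0, 197.0, 134.0], [546.0, 197.0, 122.0], [545.0, 197.0, 111.0], [545.0, 197.0, 99.0], [545.0, 197.0, 88.0]]
150 [407, 418, 423, 424, 417, 418, 414, 427, 654, 701, 703, 704, 698, 699, 703, 683, 590, 699, 699, 701, 698, 701, 705, 636, 698, 702, 697, 702, 704, 702, 700, 604, 406, 414, 399, 399, 405, 411, 412, 415]
165 [412, 407, 412, 421, 412, 417, 407, 403, 636, 699, 701, 704, 700, 704, 703, 689, 474, 268, 314, 324, 289, 271, 291, 542, 696, 698, 700, 700, 701, 701, 701, 573, 412, 409, 407, 414, 403, 412, 402, 401]
180 [410, 407, 403, 411, 407, 396, 401, 402, 559, 694, 701, 701, 702, 700, 697, 695, 500, 303, 345, 331, 322, 326, 304, 537, 700, 704, 702, 699, 701, 699, 696, 516, 403, 407, 413, 409, 408, 405, 404, 397]
195 [405, 415, 401, 404, 402, 400, 405, 403, 526, 695, 702, 704, 699, 699, 700, 696, 527, 450, 617, 616, 607, 598, 425, 537, 696, 696, 702, 702, 701, 701, 692, 510, 404, 408, 410, 411, 400, 404, 405, 403]
210 [404, 409, 402, 404, 394, 400, 411, 402, 440, 685, 701, 699, 700, 701, 706, 696, 565, 421, 602, 592, 589, 580, 410, 549, 701, 702, 700, 699, 700, 699, 686, 473, 402, 398, 402, 410, 404, 404, 401, 394]
[[257. 289.]
 [257. 240.]
 [257. 184.]]
```

apply_moves(
  deltas=[
    [0,0,0.03,0.001,0,0,0.1],
    [0,0,0.03,0.001,0,0,0.1],
    [0,0,0.03,0,0,0,0.1],
    [0,0,0,0,0,0,0.1],
  ],
)

```text
t: 19.7
ee_pos: [545.4, 196.7, 103.7]
orientation: [[0.107, 0.994, -0.004], [0.994, -0.107, -0.0], [-0.001, -0.004, -1.0]]
contact_force: [0.0, -0.2, 1.0]
gripper_width: 46.8
grasp_force: 0.0
```

apply_moves(
  deltas=[
    [0,0,0.02,0,0,0,0.1],
    [0,0,0.02,0,0,0,0.1],
    [0,0,0,0,0,0,0.1],
    [0,0,0,0,0,0,0.1],
  ],
)

```text
t: 20.1
ee_pos: [546.2, 197.5, 93.2]
orientation: [[0.107, 0.994, -0.002], [0.994, -0.107, 0.001], [0.0, -0.002, -1.0]]
contact_force: [0.2, 0.7, -0.0]
gripper_width: 46.9
grasp_force: 0.0
```

Run:
```python
from h import *
o=st();print(o["gripper_width"])
c=cams.get_calibration("wrist")
im=cv2.cvtColor(cams.capture("wrist"),cv2.COLOR_RGB2BGR);cv2.imwrite("pics/w10.png",im)
g=im.astype(int).sum(2)
for r in (190,215,235,250): print(r,g[r,190:335:3].tolist())
```

```text
20.1 box [-20.4 195.6  93.2] h 2.5 s -22.1 F [ 0.2  0.7 -0. ] Fn -0.1 [ 0.3   0.54 -0.96  1.8   0.51  1.07 -0.95]
46.8685880054785
190 [418, 401, 403, 402, 395, 399, 405, 404, 474, 678, 700, 696, 699, 700, 693, 698, 699, 685, 556, 267, 313, 336, 331, 318, 330, 298, 309, 607, 697, 696, 695, 699, 698, 696, 698, 697, 661, 434, 404, 410, 407, 398, 407, 420, 403, 399, 382, 400, 410]
215 [406, 400, 404, 398, 394, 402, 394, 404, 406, 620, 697, 696, 696, 694, 697, 701, 697, 696, 596, 431, 535, 530, 525, 556, 568, 489, 324, 613, 694, 700, 702, 697, 696, 697, 698, 698, 626, 416, 403, 403, 401, 403, 399, 403, 396, 408, 402, 395, 394]
235 [399, 402, 402, 390, 399, 398, 394, 403, 396, 531, 690, 696, 696, 695, 696, 698, 696, 693, 622, 407, 560, 586, 590, 598, 602, 527, 326, 618, 694, 697, 696, 698, 697, 695, 697, 696, 589, 404, 400, 402, 408, 403, 394, 404, 402, 403, 402, 402, 399]
250 [320, 329, 330, 172, 67, 39, 268, 406, 398, 455, 676, 701, 692, 695, 700, 694, 697, 695, 644, 396, 588, 601, 603, 603, 591, 514, 313, 624, 693, 698, 698, 698, 696, 696, 695, 689, 538, 368, 320, 394, 404, 191, 38, 68, 249, 318, 321, 322, 353]
```

apply_moves(
  deltas=[
    [0,-0.0035,0.015,0,0,0,0.1],
    [0,0,0.012,0,0,0,-0.3],
    [0,0,0,0,0,0,-0.6],
    [0,0,0,0,0,0,-0.6],
    [0,0,0,0,0,0,-0.6],
    [0,0,0,0,0,0,-0.6],
  ],
)

```text
t: 20.75
ee_pos: [545.4, 197.6, 85.4]
orientation: [[0.107, 0.994, -0.001], [0.994, -0.107, 0.001], [0.001, -0.001, -1.0]]
contact_force: [-0.0, -0.3, -0.4]
gripper_width: 17.2
grasp_force: 0.0
```

Run:
```python
from h import *
o=st();print(o["gripper_width"],o["grasp_force"])
im=cv2.cvtColor(cams.capture("wrist"),cv2.COLOR_RGB2BGR);cv2.imwrite("pics/w11.png",im)
g=im.astype(int).sum(2)
for r in (235,245,255,265): print(r,g[r,220:305:2].tolist())
```

```text
20.75 box [-21.2 195.7  85.4] h -3.8 s -26.7 F [-0.  -0.3 -0.4] Fn -0.4 [ 0.3   0.55 -0.96  1.81  0.51  1.05 -0.96]
17.185645046884378 0.0
235 [701, 704, 702, 700, 701, 701, 702, 700, 697, 699, 702, 698, 675, 560, 375, 533, 601, 623, 628, 619, 618, 622, 618, 603, 502, 353, 502, 661, 700, 704, 705, 697, 701, 701, 703, 704, 699, 698, 700, 703, 675, 553, 422]
245 [698, 696, 566, 343, 332, 335, 327, 323, 227, 97, 152, 367, 425, 392, 354, 505, 586, 591, 591, 599, 603, 609, 602, 593, 497, 351, 499, 666, 700, 591, 202, 72, 203, 312, 337, 334, 348, 342, 530, 687, 663, 515, 411]
255 [110, 260, 327, 333, 326, 336, 329, 271, 97, 73, 110, 329, 426, 373, 332, 520, 609, 614, 604, 609, 592, 595, 594, 583, 484, 336, 499, 672, 697, 593, 217, 54, 96, 247, 328, 333, 334, 328, 333, 269, 126, 81, 87]
265 [292, 335, 327, 336, 322, 334, 290, 137, 69, 53, 94, 323, 427, 375, 333, 473, 591, 604, 604, 608, 609, 614, 618, 615, 501, 343, 503, 667, 701, 579, 205, 48, 73, 127, 272, 334, 331, 340, 330, 326, 298, 162, 115]
```

apply_moves(
  deltas=[
    [0,0,0,0,0,0,-0.75],
    [0,0,0,0,0,0,-0.8],
    [0,0,0,0,0,0,-1],
    [0,0,0,0,0,0,-1],
    [0,0,0,0,0,0,-1],
  ],
)

```text
t: 21.3
ee_pos: [545.2, 197.6, 85.4]
orientation: [[0.107, 0.994, -0.001], [0.994, -0.107, 0.0], [0.0, -0.001, -1.0]]
contact_force: [-1.5, -1.4, 2.5]
gripper_width: 7.1
grasp_force: 59.6
```

Run:
```python
from h import *
o=st();print(o["gripper_width"],o["grasp_force"],o["torque"].round(2))
```

```text
21.3 box [-21.4 195.6  85.4] h -3.6 s -26.9 F [-1.5 -1.4  2.5] Fn 2.8 [ 0.3   0.55 -0.96  1.81  0.51  1.05 -0.96]
7.10085703320419 59.553170800209045 [-0.15  0.17  0.2 ]
```

Gripped at about 8 mm with 60 N. Lift about 10 mm first as a check.

apply_moves(
  deltas=[
    [0,0,-0.01,0,0,0,-1],
    [0,0,-0.01,0,0,0,-1],
    [0,0,-0.01,0,0,0,-1],
    [0,0,0,0,0,0,-1],
  ],
)

```text
t: 21.7
ee_pos: [545.2, 197.5, 94.4]
orientation: [[0.107, 0.994, -0.001], [0.994, -0.107, 0.0], [0.0, -0.001, -1.0]]
contact_force: [-0.0, 0.6, -2.0]
gripper_width: 6.4
grasp_force: 58.8
```

apply_moves(
  deltas=[
    [0,0,-0.015,0,0,0,-1],
    [0,0,-0.015,0,0,0,-1],
    [0,0,-0.015,0,0,0,-1],
    [0,0,0,0,0,0,-1],
  ],
)

```text
t: 22.1
ee_pos: [545.2, 197.5, 108.7]
orientation: [[0.107, 0.994, -0.001], [0.994, -0.107, 0.0], [-0.0, -0.001, -1.0]]
contact_force: [-1.8, -0.8, 0.2]
gripper_width: 6.7
grasp_force: 59.5
```

Run:
```python
from h import *
o=st();print(o["gripper_width"],o["grasp_force"],o["torque"].round(2))
```

```text
22.1 box [-21.4 195.5 108.7] h 16.5 s -15.2 F [-1.8 -0.8  0.2] Fn 1.0 [ 0.32  0.53 -0.98  1.79  0.49  1.09 -0.94]
6.708667852652081 59.45731222629547 [-0.01  0.29  0.27]
```

Run:
```python
from h import *
im=cv2.cvtColor(cams.capture("wrist"),cv2.COLOR_RGB2BGR);cv2.imwrite("pics/w12.png",im)
for n in("w11","w12"):
    g=cv2.imread(f"pics/{n}.png").astype(int).sum(2)
    print(n,"col",g[80:250:4,258].tolist());print(" row235",g[235,225:305:2].tolist())
```

```text
w11 col [433, 421, 426, 432, 430, 426, 425, 433, 427, 425, 423, 419, 420, 415, 415, 418, 414, 420, 466, 704, 702, 707, 704, 705, 705, 702, 301, 339, 350, 339, 344, 337, 338, 340, 349, 576, 561, 613, 617, 626, 612, 595, 587]
 row235 [704, 697, 698, 701, 703, 699, 701, 701, 700, 698, 636, 450, 432, 585, 614, 621, 623, 625, 614, 617, 607, 570, 401, 387, 610, 688, 704, 700, 701, 702, 700, 706, 699, 699, 698, 704, 702, 698, 637, 474]
w12 col [425, 419, 423, 426, 423, 425, 422, 420, 422, 423, 423, 409, 410, 415, 415, 418, 497, 701, 699, 706, 702, 700, 698, 333, 345, 341, 339, 344, 338, 336, 334, 337, 332, 335, 353, 588, 607, 601, 618, 614, 607, 597, 588]
 row235 [689, 699, 700, 698, 699, 704, 699, 702, 698, 698, 696, 655, 533, 566, 609, 604, 616, 617, 615, 621, 609, 581, 443, 487, 665, 697, 694, 700, 696, 703, 702, 702, 702, 702, 701, 685, 585, 430, 418, 420]
```

The plate's far edge stays fixed in the image while the holder recedes, so the plate is rising with the gripper. I lift to about 80 mm.

apply_moves(
  deltas=[
    [0,0,-0.02,0,0,0,-1],
    [0,0,-0.025,0,0,0,-1],
    [0,0,-0.025,0,0,0,-1],
    [0,0,-0.025,0,0,0,-1],
    [0,0,-0.025,0,0,0,-1],
    [0,0,-0.025,0,0,0,-1],
    [0,0,-0.025,0,0,0,-1],
    [0,0,-0.015,0,0,0,-1],
    [0,0,0,0,0,0,-1],
    [0,0,0,0,0,0,-1],
  ],
)

```text
t: 23.15
ee_pos: [545.2, 197.5, 164.3]
orientation: [[0.107, 0.994, -0.001], [0.994, -0.107, -0.0], [-0.0, -0.001, -1.0]]
contact_force: [-4.0, -0.9, 2.4]
gripper_width: 6.8
grasp_force: 59.8
```

Run:
```python
from h import *
o=st();print(o["gripper_width"],o["grasp_force"])
im=cv2.cvtColor(cams.capture("wrist"),cv2.COLOR_RGB2BGR);cv2.imwrite("pics/w13.png",im)
g=im.astype(int).sum(2);print("col",g[80:250:4,258].tolist())
```

```text
23.15 box [-21.4 195.6 164.3] h 64.6 s 12.6 F [-4.  -0.9  2.4] Fn 4.0 [ 0.35  0.47 -1.02  1.73  0.43  1.18 -0.89]
6.8040236380093715 59.809364676475525
col [424, 415, 425, 419, 425, 418, 418, 425, 426, 413, 423, 421, 417, 646, 700, 700, 702, 704, 512, 318, 347, 336, 347, 342, 346, 344, 327, 338, 343, 336, 342, 338, 339, 333, 344, 587, 599, 599, 608, 618, 601, 599, 583]
```

apply_moves(
  deltas=[
    [0,0,0,0,0,0,-0.6],
    [0,0,0,0,0,0,-0.4],
    [0,0,0,0,0,0,0],
    [0,0,0,0,0,0,0],
    [0,0,0,0,0,0,0],
    [0,0,0,0,0,0,0],
  ],
)

```text
t: 23.8
ee_pos: [545.5, 197.5, 163.2]
orientation: [[0.107, 0.994, -0.001], [0.994, -0.107, 0.001], [0.001, -0.001, -1.0]]
contact_force: [-0.1, -0.5, 0.7]
gripper_width: 42.2
grasp_force: 0.0
```

apply_moves(
  deltas=[
    [0,0,-0.03,0,0,0,0],
    [0,0,-0.06,0,0,0,0],
    [0,0,-0.1,0,0,0,0],
    [0,0,-0.1,0,0,0,0],
    [0,0,-0.1,0,0,0,0],
    [0,0,0,0,0,0,0],
    [0,0,0,0,0,0,0],
  ],
)

```text
t: 24.5
ee_pos: [545.8, 197.7, 281.2]
orientation: [[0.107, 0.994, 0.001], [0.994, -0.107, 0.001], [0.001, 0.0, -1.0]]
contact_force: [0.7, 0.1, -0.5]
gripper_width: 42.5
grasp_force: 0.0
```

Run:
```python
from h import *
o=st();print(o["gripper_width"],o["grasp_force"])
S=cams.get_calibration("side");C=cams.get_calibration("scene");W=cams.get_calibration("wrist")
im=cv2.cvtColor(cams.capture("wrist"),cv2.COLOR_RGB2BGR);cv2.imwrite("pics/w14.png",im)
g=im.astype(int).sum(2);print("col",g[60:330:5,258].tolist());print([(r,g[r,215:310:2].tolist()) for r in (190,)])
# plate top ends expected rows for lift d
for d in(0,60,79): print(d,proj(W,[RB@np.array([-21.3,y,136.+d])+B for y in(159,223)]).round().tolist())
# all key heights ok? compare side images key area before/after
s=cv2.cvtColor(cams.capture("side"),cv2.COLOR_RGB2BGR);cv2.imwrite("pics/side3.png",s)
a=cv2.imread("pics/side0.png").astype(int);d=np.abs(a-s).sum(2)
print("lid/storage diff",d[115:225,290:345].mean(),"kettle",d[260:320,105:165].mean(),"dish",d[172:205,368:408].mean(),"watch",d[295:322,195:222].mean())
```

```text
24.5 box [-20.8 195.8 281.2] h 165.6 s 71.5 F [ 0.7  0.1 -0.5] Fn -0.8 [ 0.39  0.37 -1.07  1.57  0.33  1.39 -0.81]
42.501084197785275 0.0
col [423, 422, 431, 430, 427, 424, 429, 425, 426, 415, 424, 421, 706, 706, 687, 317, 349, 336, 346, 338, 608, 627, 613, 594, 627, 614, 627, 602, 614, 617, 608, 608, 605, 605, 598, 602, 639, 515, 227, 311, 389, 384, 389, 387, 317, 247, 279, 437, 437, 434, 432, 199, 240, 232]
[(190, [413, 413, 408, 414, 416, 416, 419, 416, 413, 409, 475, 564, 601, 693, 704, 705, 703, 704, 697, 600, 578, 618, 618, 613, 566, 419, 590, 701, 702, 703, 704, 696, 652, 599, 607, 603, 609, 604, 602, 601, 614, 626, 622, 625, 622, 629, 620, 622])]
0 [[260.0, 205.0], [260.0, 140.0]]
60 [[260.0, 230.0], [260.0, 151.0]]
79 [[260.0, 240.0], [259.0, 156.0]]
lid/storage diff 37.240661157024796 kettle 17.4425 dish 171.475 watch 21.52949245541838
```

Run:
```python
from h import *
s=cv2.cvtColor(cams.capture("scene"),cv2.COLOR_RGB2BGR);cv2.imwrite("pics/scene3.png",s)
a=cv2.imread("pics/scene0.png");d=np.abs(a.astype(int)-s).sum(2)
for n,(x0,x1,y0,y1) in dict(dish=(108,148,213,246),lid=(180,225,198,262),kettle=(340,380,145,190),watch=(300,320,160,177)).items():
    print(n,d[y0:y1,x0:x1].mean().round(1))
s3=cv2.imread("pics/side3.png");s0=cv2.imread("pics/side0.png")
for im in(s0,s3): print(im[188,360:412:4].sum(1).tolist())
for im in(s0,s3): print("lid top",im[105:170:5,300].sum(1).tolist())
```

```text
dish 17.6
lid 11.9
kettle 8.5
watch 28.6
[431, 417, 434, 620, 697, 698, 720, 714, 734, 719, 678, 548, 442]
[455, 456, 457, 648, 466, 317, 353, 377, 394, 404, 390, 400, 383]
lid top [530, 657, 554, 452, 453, 458, 455, 458, 460, 454, 461, 456, 466]
lid top [273, 348, 589, 482, 482, 483, 479, 476, 487, 470, 481, 480, 488]
```

Everything else is unchanged: in the side view the arm merely hides the dish, and the scene view matches the start. The plate is up about 79 mm. Handing in.

```bash
python3 -c "
from plant import manip
print(manip.sign_off())"
```

```text
the job is handed in; nothing more can be done
None
```

The job is handed in: I pressed the round, long and square keys in that order, each about 9–10 mm down with no more than about 7 N, raised the lock plate about 79 mm and left it there with the gripper clear; the lid and the other things looked unmoved in the final pictures.

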